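# Lid the canister and hold the vacuum pump on its valve

## Task

Set the lid on the glass canister so that it sits level and fully home on the rim, and let go of it; then take the hand vacuum pump from its leaning charging dock and hold it upright with its soft cup over the blue valve on top of the lid, pressed down lightly with about 6 N, as for drawing the air out. Finish while still holding the pump there: do not let go or put it down. Do not drop the lid or the pump, never press hard on the valve, and leave the canister and everything else on the worktop standing where it is.

Things in the scene. Friction and masses are not known exactly. Their poses are not given: they have to be found in the camera images.
- canister_rim (a point): Centre of the mouth of the loose, round glass canister, level with the top of its rim; z is the canister's axis, up. The canister is 120 mm outside diameter, 112 mm inside, 4 mm wall, 100 mm high, about 0.75 kg, with brown biscuits in its lower half.
- lid_knob (a point): Loose white round lid, 0.18 kg: centre of its grey round knob (valve housing, 40 mm diameter, 24 mm tall), half-way up, z up. Under the knob a flange 124 mm diameter, 6 mm thick, top face 12 mm below this point; under it a plug 108 mm diameter, 8 mm deep, chamfered, that enters the canister with 2 mm play all round. Seated, this point is 18 mm above the rim. It starts lying on its plug, knob up.
- lid_valve (a point): Centre of the flat top of the lid's knob, 12 mm above lid_knob; z up. A flat blue valve disc, 20 mm diameter, marks it; the pump's cup must cover the whole disc.
- pump_grip (a point): Loose white hand pump, 0.25 kg: grip point on its axis, 30 mm below the top, 140 mm above the face of the free cup. z: cup to top; x, y square to the flat sides. Body 42 mm square, from 90 mm below to 28 mm above this point; then a grey nose 33 mm and a blue bellows cup 32 mm diameter. It starts leaning in the dock on its body's shoulder; nose and cup (50 mm) are in the sleeve: draw it out along its axis.
- cup_face (a point): Centre of the lower face of the pump's cup (it moves with the cup); z along the pump's axis, towards the pump's top.
- cup (a joint): How far the cup is pressed in, m: 0 free, 0.010 fully squashed. It is a spring of 1 N per mm along the pump's axis, so 6 N is about 6 mm.
- dock: Fixed black charging dock: base plate 120 x 90 x 10 mm, origin under its centre, with a round sleeve (36 mm bore, 52 mm outside, 56 mm long) leaning 15 degrees towards its -x side; the sleeve's mouth is about 70 mm above the worktop. A thin flat cable leaves at its +x side.
- carton: Bystander: blue, yellow and purple carton lying flat, 90 x 200 x 62 mm high; origin under its centre.
- tin: Bystander: round blue-green tin, 104 mm diameter, 46 mm high; origin under its centre.
- jar: Bystander: amber spice jar with a black cap, 52 mm diameter, 95 mm high; origin under its centre.
- mug: Bystander: white mug, 82 mm diameter, 92 mm high, handle on its +y side; origin under its centre.
Things that resemble listed ones, but are neither listed nor needed, are in the scene too. Of the things that look like the part that bears pump_grip, the larger one is meant. There is more than one size of the part that bears lid_knob; the job needs the smaller.

How it is judged:
By the outcome, as a careful person would: the job done as asked, in the order asked, and still so for the second after the job is handed in, while the arm keeps its last pose, push and grip.
It also fails if it takes over 69 s, if anything falls off the work surface, if the arm or the gripper's body presses on something with over 40 N, if the wrist force passes 120 N, or if a joint passes its speed limit or range.

## Robot

A 6-joint arm with a two-finger parallel gripper is mounted at the origin on the work surface. World frame = base frame: x ahead of the robot, y to its left, z up, the work surface at z = 0. Lengths are in m, angles in rad, forces in N, time in s.
With the tool pointing down it reaches from about 0.3 to 0.775 m from the base axis. Payload 14.6 kg.
Tool frame: the origin (TCP) lies at the very end of the fingers, on their centre line; the grasp point (between the pads) lies 19 mm behind it; z points along the fingers, y is the direction in which the jaws open and shut (so a half turn about z gives the same grasp; the last joint's range is limited). The gripper opens to 94 mm and grips with 3 to 60 N. Pads are 16 mm wide; open, the fingers measure 119 mm over their backs; the gripper's body (75 mm by 177 mm) begins 78 mm behind the grasp point.
Start: joints at [-1.41, 0.3, 1.521, -0, 1.321, -0.067], TCP at [0.124, -0.536, 0.205] pointing down, gripper open.
Joint ranges: [-3.03, 3.03], [-0.79, 2.21], [0.23, 2.52], [-1.04, 4.18], [0, 3.07], [-2.55, 2.55]. Speed limits (rad/s): [2.22, 2.22, 2.57, 3.14, 3.14, 3.14].

## Interface

Orientations are given as [roll, pitch, yaw] about the fixed x, y, z axes, in that order (R = Rz(yaw) Ry(pitch) Rx(roll)).
In Python, from station import ctrl, vision, ticket gives the robot as it stands.
- The arm moves only by the tool step_arm, never from a script. Its argument "steps" is a list of rows, each an object of numbers: "x", "y", "z": the shift along the tool's x, y, z in m; "ax", "ay", "az": the turn, a rotation vector about the tool's x, y, z in degrees; "claw": the finger opening in m, from 0 to 0.094. A call has 1 to 5 rows; each row shifts and turns the pose as measured when the row begins, along the tool's axes as they then stand; what a row does not reach is not made up. A row lasts 1/12 s, in which the tool goes at most 41.7 mm and 7.16 degrees, less where a joint would pass 70% of its speed; a pose out of reach is approached as far as the arm can. A call with a gripper value outside its range is refused whole. The fingers move at their own pace and stop on an object; "grip_force" is the grip in N (left out, the last holds). Time passes only in rows, so rows that do not move let the fingers close. It gives the time, the measured TCP pose, the force and the opening at its end, in the units of the state.
- ctrl.get_obs(): the state, without advancing time (a new reading comes with each control period).
- vision.camera(name): name is "scene" or "top"; returns (picture, depth): 420x560x3 uint8, red, green, blue; 420x560 float32, m along the optical axis (not along the pixel's ray), 0 where there is no reading.
- vision.camera_params(name): a dict with "fov_y" (degrees; the focal length in pixels is half the picture's height over the tangent of half this angle, whatever the lens; pixels are square), "cx", "cy" (the principal point, pixels), "origin" and "attitude" of the camera in the world. Camera axes: x right, y up, looking along -z (the intrinsics and any distortion apply to the point x, -y, -z); pixel columns grow to the right and rows downward; lengths in m; the calibration is good to about 2 mm. A picture is of the moment at which its call begins. camera_params takes no time and is no camera call.
- ticket.hand_in(): hands the job in, once; it reports no verdict.
The state is a dict: "time_s": time; "qpos": joint angles; "joint_vel": joint speeds; "tau": joint torques, N m; "ee_pos": TCP position; "eef_rot": TCP orientation; "force": force on the tool from outside, world axes, zero at the start; "moment": the same for the moment, N m; "grip_width": finger opening in m.
Only numpy, scipy, OpenCV 4.12 (cv2) and the standard library are available. Lean on these libraries where they do the work, as an engineer would, in place of code of your own. Each camera call takes 0.05 s, during which the arm holds its last target.

## Working session

There is one attempt and no reset: what is moved stays moved. The work goes in short steps, Python scripts to look and compute and a tool call to move; the robot and the scene stay as the last step left them, time stands still between calls to the robot, and variables do not carry over. Pictures are saved under pics/ and viewed, and the job is handed in when it is done.

Besides the shell and the picture viewer there is one more tool, called after "Request:" in YAML: its name, and indented under it one key for each argument. step_arm: Moves the arm, as the interface text tells. Its arguments: {"type":"object","properties":{"steps":{"type":"array"},"grip_force":{"type":"number"}},"required":["steps"]}

```bash
ls; mkdir -p pics; cat > h.py <<'E'
import numpy as np,cv2,json
from station import ctrl,vision,ticket
E
python3 - <<'E'
from h import *
o=ctrl.get_obs();print(o)
for n in("scene","top"):
    p,d=vision.camera(n);print(n,vision.camera_params(n),d.min(),d.max())
    cv2.imwrite(f"pics/{n}0.png",p[:,:,::-1]);np.savez(f"{n}0.npz",p=p,d=d)
E
```

```text
pics
{'time_s': 0.0, 'qpos': array([-1.40959773e+00,  3.00442519e-01,  1.52159314e+00, -1.26071065e-05,
        1.32068193e+00, -6.65885637e-02]), 'joint_vel': array([ 0.00127855,  0.00024867,  0.00056354, -0.00095226, -0.00026058,
       -0.00032907]), 'tau': array([-8.16627271e-04, -5.31809092e+01, -3.52740777e+01,  7.08568026e-02,
        2.44136655e-02, -9.26714347e-05]), 'ee_pos': array([ 0.12416004, -0.53553237,  0.2048969 ]), 'eef_rot': array([-3.14046939e+00, -6.26686308e-05,  2.27790249e-01]), 'force': array([-0.12827898, -0.43036117,  1.02721366]), 'moment': array([ 0.03618681,  0.0135514 , -0.05118256]), 'grip_width': 0.09396074272176508}
scene {'fov_y': 55.92591542310988, 'cx': 276.42243020011153, 'cy': 209.13637746610775, 'origin': array([1.04926725, 0.61869047, 0.86151092]), 'attitude': array([ 7.76067600e-01, -2.28881248e-03,  2.51586152e+00])} 0.0 3.1553736
top {'fov_y': 45.31803938648201, 'cx': 286.00727876464583, 'cy': 212.41613500518073, 'origin': array([0.3485139 , 0.02313404, 1.75502632]), 'attitude': array([ 0.14767223,  0.00298496, -1.58876848])} 0.0 2.725872
```

View pics/scene0.png

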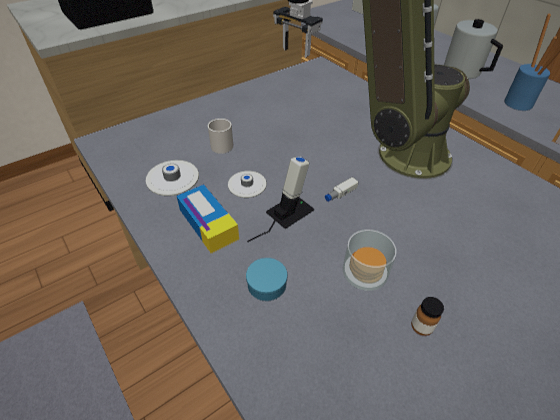

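View pics/top0.png

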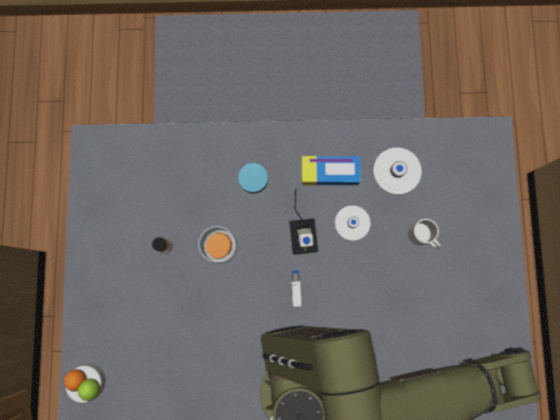

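```bash
cat >> h.py <<'E'
from scipy.spatial.transform import Rotation as Rn
def cam(n):
    c=vision.camera_params(n);f=210/np.tan(np.radians(c["fov_y"]/2))
    R=Rn.from_euler("xyz",c["attitude"]).as_matrix();return c,f,R
def ray(n,uv):
    c,f,R=cam(n);uv=np.atleast_2d(uv).astype(float)
    v=np.c_[(uv[:,0]-c["cx"])/f,-(uv[:,1]-c["cy"])/f,-np.ones(len(uv))]
    return c["origin"],v@R.T
def onz(n,uv,z):
    o,r=ray(n,uv);return o+r*((z-o[2])/r[:,2])[:,None]
def dep(n,uv,d):
    o,r=ray(n,uv);uv=np.atleast_2d(uv).astype(int);return o+r*d[uv[:,1],uv[:,0]][:,None]
def cloud(n,d):
    v,u=np.mgrid[:420,:560];o,r=ray(n,np.c_[u.ravel(),v.ravel()]);return (o+r*d.ravel()[:,None]).reshape(420,560,3)
def proj(n,P):
    c,f,R=cam(n);q=(np.atleast_2d(P)-c["origin"])@R
    return np.c_[c["cx"]+f*q[:,0]/-q[:,2],c["cy"]-f*q[:,1]/-q[:,2]]
E
python3 - <<'E'
from h import *
for n in("scene","top"):
    z=np.load(n+"0.npz");p,d=z["p"],z["d"];P=cloud(n,d)
    # table grid z
    for v in range(20,420,50): print(" ".join("%7.3f"%P[v,u,2] for u in range(20,560,60)))
    s=3
    im=p[:,:,::-1]
    crop=im[130:310,130:450] if n=="scene" else im[140:320,140:460]
    cv2.imwrite(f"pics/{n}0c.png",cv2.resize(crop,None,fx=2.5,fy=2.5,interpolation=cv2.INTER_CUBIC))
    # blue mask blobs
    h=cv2.cvtColor(p,cv2.COLOR_RGB2HSV);m=((h[...,0]>105)&(h[...,0]<125)&(h[...,1]>150)&(h[...,2]>80)).astype(np.uint8)
    k,l,st,ce=cv2.connectedComponentsWithStats(m)
    for i in range(1,k):
        if st[i,4]>6: 
            print(n,ce[i].round(1),st[i],np.median(P[l==i],axis=0).round(4))
E
```

```text
0.182   0.228   0.185   0.143   0.065   0.341   0.490   0.056   0.146
 -0.148   0.060  -0.016  -0.100  -0.201   0.001   0.370   0.304   0.000
 -0.412  -0.164  -0.002   0.001  -0.004   0.003   0.233   0.192  -0.001
 -0.725  -0.751  -0.000  -0.003  -0.001   0.001  -0.001   0.012  -0.001
 -0.745  -0.747  -0.004   0.062   0.000  -0.000   0.001  -0.002  -0.002
 -0.751   0.862  -0.751   0.001   0.047   0.001   0.085  -0.000   0.001
 -0.753  -0.736  -0.750   0.003  -0.004  -0.001  -0.000  -0.003  -0.002
 -0.745  -0.732  -0.746  -0.749   0.000  -0.000   0.000  -0.002  -0.001
scene [300. 159.] [296 158   9   3  21] [ 0.493  -0.0375  0.1847]
scene [169.8 167.6] [166 166   8   4  25] [ 0.7503 -0.3712  0.0531]
scene [246.2 176.9] [244 176   5   3  12] [ 0.5692 -0.2063  0.0374]
scene [327.7 197.2] [325 194   7   7  31] [ 0.4067 -0.      0.0219]
 -0.761  -0.745  -0.762  -0.744  -0.735  -0.749  -0.735  -0.754  -0.749
 -0.749  -0.750  -0.741  -0.754  -0.744  -0.738  -0.742  -0.755  -0.735
 -0.747  -0.752  -0.747  -0.749  -0.745  -0.003   0.001  -0.006  -0.005
 -0.754  -0.010   0.002   0.002   0.042   0.071   0.020  -0.002  -0.002
 -0.760  -0.007  -0.001  -0.002   0.003   0.006   0.007   0.003  -0.002
 -0.516  -0.003  -0.003  -0.003  -0.006   0.003  -0.002   0.000   0.001
 -0.548  -0.005   0.001  -0.002   0.002  -0.003  -0.001  -0.006  -0.004
 -0.557   0.057   0.004   0.003  -0.007   0.661  -0.005   0.571   0.436
top [399. 168.] [397 166   5   5  21] [ 0.7504 -0.371   0.0512]
top [353.  221.5] [352 220   3   4   8] [ 0.5679 -0.2063  0.0389]
top [306.2 240.1] [304 238   5   6  24] [ 0.4934 -0.0375  0.1837]
top [294.7 271.6] [293 271   4   2   7] [ 0.3999 -0.0034  0.0251]
```

View pics/scene0c.png

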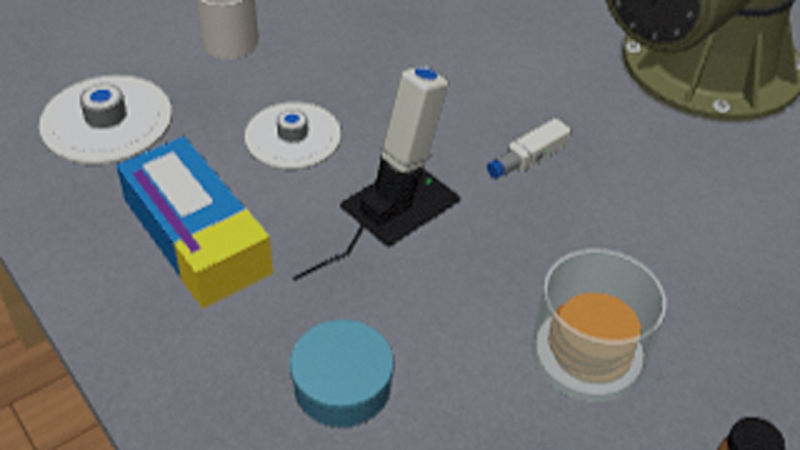

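View pics/top0c.png

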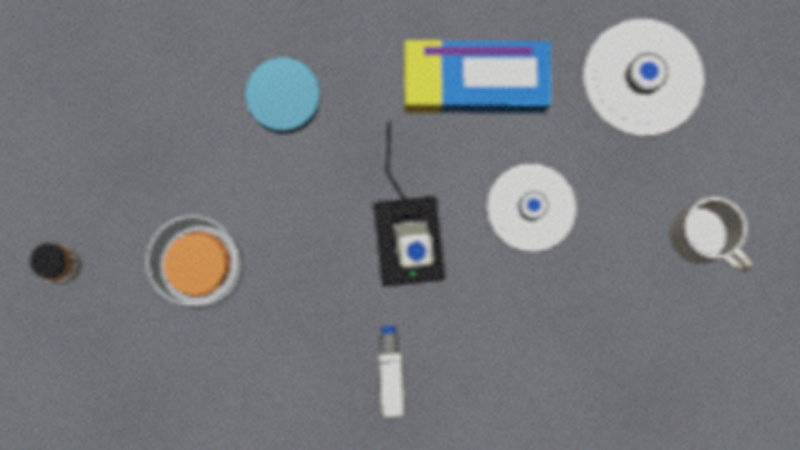

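```bash
cat > m.py <<'E'
from h import *
def circ(X):
    A=np.c_[X,np.ones(len(X))];s=np.linalg.lstsq(A,(X**2).sum(1),rcond=None)[0];c=s[:2]/2;return c,np.sqrt(s[2]+c@c)
if __name__=="__main__":
  Z={n:np.load(n+"0.npz") for n in("scene","top")}
  for n in Z:
    p,d=Z[n]["p"],Z[n]["d"];P=cloud(n,d)
    g=cv2.cvtColor(p,cv2.COLOR_RGB2HSV)
    # lid: white px near lid
    near=np.hypot(P[...,0]-.568,P[...,1]+.206)<.085
    m=(near&(g[...,2]>150)&(g[...,1]<50)).astype(np.uint8)
    cs,_=cv2.findContours(m,cv2.RETR_EXTERNAL,cv2.CHAIN_APPROX_NONE);c=max(cs,key=cv2.contourArea)[:,0]
    X=onz(n,c,.012)[:,:2];print(n,"flange",circ(X))
    mb=(near&(g[...,0]>105)&(g[...,0]<128)&(g[...,1]>110)).astype(np.uint8);v,u=np.nonzero(mb);print("valve",onz(n,np.c_[u,v].mean(0),.038),len(u))
    cc,ax,an=cv2.fitEllipse(c);print("ellipse",cc,ax,an,onz(n,cc,.012))
    # rim crop
    uv=proj(n,[[.42,.27,.1]])[0];print(uv)
  for n,(u,v) in {"scene":(371,252),"top":(217,245)}.items():
    im=Z[n]["p"][v-40:v+50,u-45:u+45,::-1];cv2.imwrite(f"pics/{n}_rim.png",cv2.resize(im,None,fx=6,fy=6,interpolation=cv2.INTER_CUBIC))
    P=cloud(n,Z[n]["d"]);print((P[v-30:v+36:6,u-30:u+36:6,2]*1000).astype(int))
E
python3 m.py
```

```text
scene flange (array([ 0.56830419, -0.20734805]), np.float64(0.06084828932035806))
valve [[ 0.56829134 -0.20677418  0.038     ]] 14
ellipse (246.57276916503906, 183.4641571044922) (25.393465042114258, 37.664703369140625) 86.49053955078125 [[ 0.56950898 -0.20568056  0.012     ]]
[396.69227531 236.49887883]
top flange (array([ 0.56846075, -0.20691237]), np.float64(0.06101480606047985))
valve [[ 0.56802404 -0.20665553  0.038     ]] 15
ellipse (352.245361328125, 222.45835876464844) (34.44041442871094, 35.2448844909668) 113.93342590332031 [[ 0.56815014 -0.20691414  0.012     ]]
[211.76490553 266.55194894]
[[  0   1   1   0   2  -4  -3   1  -1   2   0]
 [  0  -2  -1  -1   0  -3   0   0  -2  -2   0]
 [ -2  -1  98  92  85  83  90  97   0   0   0]
 [ -1   0  78  66  64  65  70  80  97   0  -1]
 [ -2  95  52  37  37  39  48  60  78  97   0]
 [  0  85  21  51  54  52  54  42  65  99  -1]
 [  0  70 100  50  51  50  53  52  49   1   0]
 [ -1  53  78  94  51  49  53  51  99   1  -4]
 [  0  37  62  71  85  87  88  84  66  -2  -1]
 [  1  16  35  52  59  65  62  54   0   0  -2]
 [  1   0  14  28  37  36  39  23   0  -2  -2]]
[[ -3  -8   4   3   0  -2   0  -7  -5  -5  -2]
 [  1  -3   7  -5   2  -2   0  -1   5  -3  -4]
 [ -2  -2   0   3  98  95 102  -2  -6   3   3]
 [  0  -3   0  80  10  45  46   5   6   3  -1]
 [  0   3   1  21  49  48  47  38  58  -7   0]
 [  3  -5  95   7  51  48  54  55  87   1  -8]
 [ -4   0   4  14  42  55  54  42  55  -2  -5]
 [ -3   5  -3 101   4  50  34  89 -12   6   0]
 [ -2  -8  -1   0   2  -5   0  -7   3   3  -8]
 [ -3  -1   8  -5   2   0  -5   3   2  -6  -5]
 [  9  -3  -1   0  -4   0  -6   3  -5  -7   1]]
```

View pics/scene_rim.png

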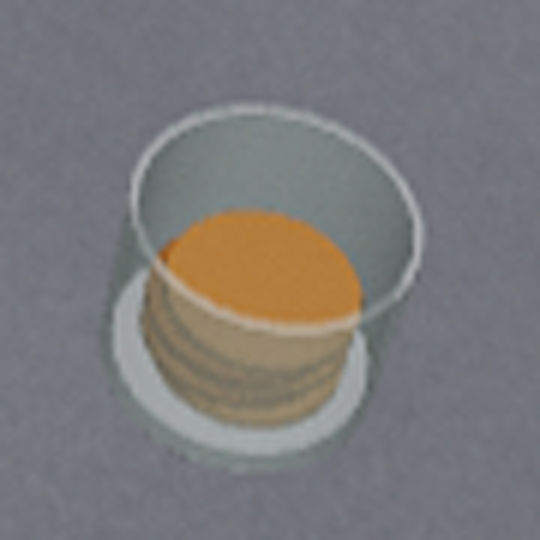

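View pics/top_rim.png

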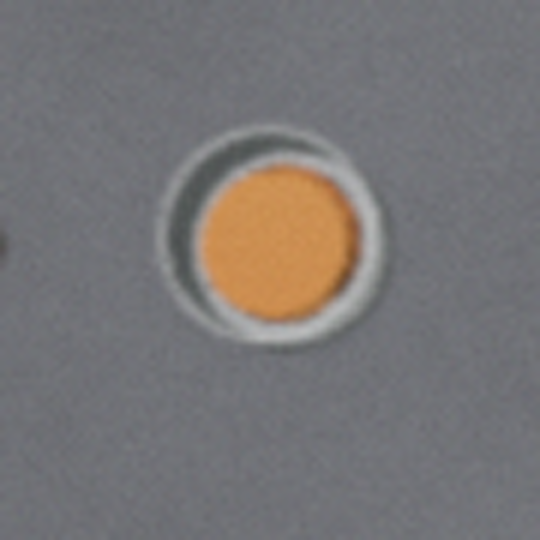

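```bash
python3 - <<'E'
from m import *
from scipy.optimize import least_squares
Z={n:np.load(n+"0.npz") for n in("scene","top")}
for n in Z:
    p,d=Z[n]["p"],Z[n]["d"]; g=cv2.cvtColor(p,cv2.COLOR_RGB2GRAY).astype(np.float32)
    c=np.array([.48,.27]) 
    if n=="scene": c=onz(n,[370.5,247.5],.1)[0,:2]
    else: c=onz(n,[216.5,244.5],.1)[0,:2]
    for it in range(4):
        pts=[]
        for a in np.radians(np.arange(0,360,3)):
            rs=np.arange(.050,.066,.0004)
            uv=proj(n,np.c_[c[0]+rs*np.cos(a),c[1]+rs*np.sin(a),np.full(len(rs),.1)]).astype(np.float32)
            val=cv2.remap(g,uv[:,0].reshape(-1,1),uv[:,1].reshape(-1,1),cv2.INTER_CUBIC)[:,0]
            i=val.argmax()
            if 0<i<len(rs)-1: pts.append((c+rs[i]*np.array([np.cos(a),np.sin(a)])))
        pts=np.array(pts)
        f=lambda x:np.hypot(*(pts-x[:2]).T)-x[2]
        s=least_squares(f,[*c,.058],loss="soft_l1",f_scale=.001);c=s.x[:2]
    print(n,s.x.round(4),len(pts),np.abs(s.fun).mean())
    P=cloud(n,d);print("z rim",np.median([P[int(round(v)),int(round(u)),2] for u,v in proj(n,np.c_[pts,np.full(len(pts),.1)])]))
    b=(p[...,0]>150)&(p[...,2]<90)&(np.hypot(P[...,0]-c[0],P[...,1]-c[1])<.06);
    # base ring: 
    # pump top face
    w=np.hypot(P[...,0]-.493,P[...,1]+.04)<.07
    Q=P[w&(P[...,2]>.07)];print("pump pts",len(Q),Q.min(0),Q.max(0))
E
python3 - <<'E'
from h import *
for n,(u,v) in {"scene":(293,188),"top":(305,240)}.items():
    p=np.load(n+"0.npz")["p"]
    im=p[v-40:v+40,u-40:u+40,::-1];cv2.imwrite(f"pics/{n}_pump.png",cv2.resize(im,None,fx=7,fy=7,interpolation=cv2.INTER_CUBIC))
E
```

```text
scene [0.4974 0.2578 0.0576] 120 0.00024411252615708074
z rim 0.09918083248299492
pump pts 787 [ 0.47854113 -0.05381217  0.07004985] [ 0.55218383 -0.00760807  0.19069266]
top [0.4956 0.2567 0.0576] 110 0.0008970403950335825
z rim 0.09234293185099973
pump pts 265 [ 0.4749788  -0.0598655   0.07112235] [ 0.54810477 -0.01182503  0.19572678]
```

View pics/scene_pump.png

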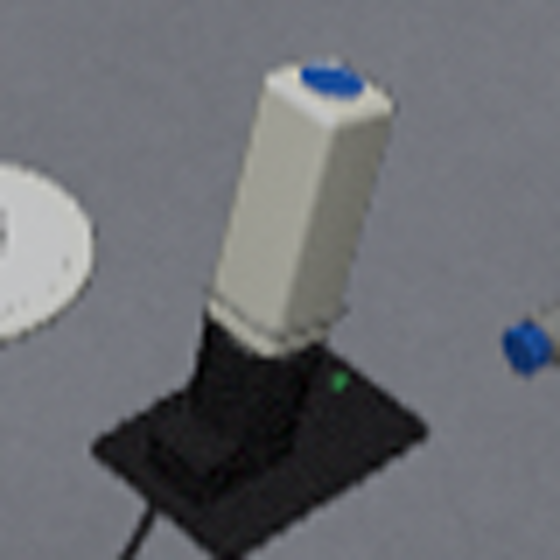

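View pics/top_pump.png

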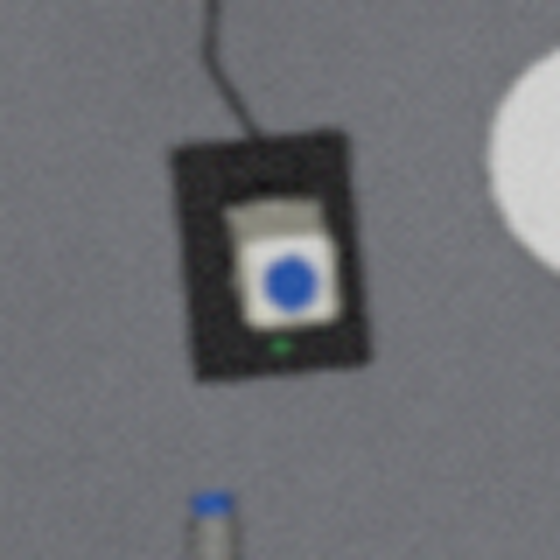

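```bash
cat > go.py <<'E'
# usage: go.py x y z  roll pitch yaw(deg) : tool-frame shift and rotvec to reach target
import sys
from h import *
def show(t,rpy=None):
    o=ctrl.get_obs();R=Rn.from_euler("xyz",o["eef_rot"])
    d=R.inv().apply(np.array(t)-o["ee_pos"])
    print("t",round(o["time_s"],2),"pos",o["ee_pos"].round(4),"rpy",np.degrees(o["eef_rot"]).round(2),"F",o["force"].round(1),"w",round(o["grip_width"],4),"q",o["qpos"].round(2))
    print("shift mm",(d*1000).round(1),"rows",np.linalg.norm(d)/.0417)
    if rpy is not None:print("rotvec",np.degrees((R.inv()*Rn.from_euler("xyz",rpy,degrees=True)).as_rotvec()).round(2))
if __name__=="__main__":
    a=[float(v) for v in sys.argv[1:]];show(a[:3],a[3:] if len(a)>3 else None)
E
python3 go.py .5683 -.2068 .18 180 0 13
python3 - <<'E'
from h import *
# dock yaw from base corners, pump axis
c=[(175,150),(348,130),(370,360),(198,380)]
uv=np.array(c)/7+[265,200]-0.43
X=onz("top",uv,.01)[:,:2];print(X.round(4),X.mean(0))
for a,b in((3,0),(2,1),(1,0),(2,3)):
    e=X[b]-X[a];print(np.degrees(np.arctan2(e[1],e[0])),np.hypot(*e))
# blue button
for n in("scene","top"):
    z=np.load(n+"0.npz");p,d=z["p"],z["d"];P=cloud(n,d);h=cv2.cvtColor(p,cv2.COLOR_RGB2HSV)
    m=((h[...,0]>105)&(h[...,0]<125)&(h[...,1]>110))&(np.hypot(P[...,0]-.493,P[...,1]+.0375)<.03)&(P[...,2]>.15)
    v,u=np.nonzero(m);print(n,len(u),np.median(P[m],axis=0),onz(n,np.c_[u,v].mean(0),.184))
E
```

```text
t 0.1 pos [ 0.1242 -0.5356  0.205 ] rpy [-179.94   -0.     13.05] F [-0.5 -0.4 -0.9] w 0.0939 q [-1.41  0.3   1.52  0.    1.32 -0.07]
shift mm [ 506.9 -220.    25.2] rows 13.264743470718793
rotvec [-0.06 -0.    0.05]
[[ 0.5776  0.0118]
 [ 0.5861 -0.0749]
 [ 0.4709 -0.0828]
 [ 0.4626  0.0026]] [ 0.52428644 -0.03585375]
4.573919309715351 0.11535404986790573
3.913083123764366 0.11540767707565491
95.59711928307343 0.08710800319441415
95.5823072822986 0.08577634196611351
scene 26 [ 0.49314402 -0.03514669  0.18465554] [[ 0.49337257 -0.03659426  0.184     ]]
top 37 [ 0.49368504 -0.03739012  0.18414102] [[ 0.49378935 -0.03740607  0.184     ]]
```

Request:
step_arm:
  steps:
    - {"x": 0.038, "y": -0.0165}
    - {"x": 0.038, "y": -0.0165}
    - {"x": 0.038, "y": -0.0165}
    - {"x": 0.038, "y": -0.0165}
    - {"x": 0.038, "y": -0.0165}

```text
validation failed for argument at $.st...
```

Request:
step_arm:
  steps:
    - {"x": 0.038, "y": -0.0165}
    - {"x": 0.038, "y": -0.0165}
    - {"x": 0.038, "y": -0.0165}
    - {"x": 0.038, "y": -0.0165}
    - {"x": 0.038, "y": -0.0165}

```text
validation failed for argument at $.st...
```

```bash
python3 go.py .5683 -.2068 .10 180 0 13
```

```text
t 0.1 pos [ 0.1242 -0.5356  0.205 ] rpy [-179.94   -0.     13.05] F [-0.5 -0.4 -0.9] w 0.0939 q [-1.41  0.3   1.52  0.    1.32 -0.07]
shift mm [ 506.9 -219.9  105.2] rows 13.488173893865012
rotvec [-0.06 -0.    0.05]
```

Request:
step_arm:
  steps:
    - {"x": 0.038, "y": -0.0165, "z": 0, "ax": 0, "ay": 0, "az": 0, "claw": 0.094}
    - {"x": 0.038, "y": -0.0165, "z": 0, "ax": 0, "ay": 0, "az": 0, "claw": 0.094}
    - {"x": 0.038, "y": -0.0165, "z": 0, "ax": 0, "ay": 0, "az": 0, "claw": 0.094}
    - {"x": 0.038, "y": -0.0165, "z": 0, "ax": 0, "ay": 0, "az": 0, "claw": 0.094}
    - {"x": 0.038, "y": -0.0165, "z": 0, "ax": 0, "ay": 0, "az": 0, "claw": 0.094}

```text
time_s: 0.52
ee_pos: [0.289, -0.412, 0.2027]
eef_rot: [-3.137, 0.001, 0.217]
force: [0.6, -1.4, -0.0]
grip_width: 0.0939
```

Request:
step_arm:
  steps:
    - {"x": 0.038, "y": -0.0165, "z": 0, "ax": 0, "ay": 0, "az": 0, "claw": 0.094}
    - {"x": 0.038, "y": -0.0165, "z": 0, "ax": 0, "ay": 0, "az": 0, "claw": 0.094}
    - {"x": 0.038, "y": -0.0165, "z": 0, "ax": 0, "ay": 0, "az": 0, "claw": 0.094}
    - {"x": 0.038, "y": -0.0165, "z": 0, "ax": 0, "ay": 0, "az": 0, "claw": 0.094}
    - {"x": 0.038, "y": -0.0165, "z": 0.0, "ax": 0, "ay": 0, "az": 0, "claw": 0.094}

```text
time_s: 0.93
ee_pos: [0.4564, -0.2874, 0.2022]
eef_rot: [-3.136, 0.002, 0.216]
force: [0.5, -0.4, 0.6]
grip_width: 0.094
```

```bash
python3 go.py .5683 -.2068 .10 180 0 13
```

```text
t 0.93 pos [ 0.4564 -0.2874  0.2022] rpy [-1.7968e+02  1.3000e-01  1.2380e+01] F [ 0.5 -0.4  0.6] w 0.094 q [-0.63  0.28  1.55  0.    1.31  0.72]
shift mm [126.8 -54.2 102.2] rows 4.116671597424346
rotvec [-0.32  0.12 -0.62]
```

Request:
step_arm:
  steps:
    - {"x": 0.0255, "y": -0.011, "z": 0.0205, "ax": 0, "ay": 0, "az": 0, "claw": 0.094}
    - {"x": 0.0255, "y": -0.011, "z": 0.0205, "ax": 0, "ay": 0, "az": 0, "claw": 0.094}
    - {"x": 0.0255, "y": -0.011, "z": 0.0205, "ax": 0, "ay": 0, "az": 0, "claw": 0.08}
    - {"x": 0.0255, "y": -0.011, "z": 0.0205, "ax": 0, "ay": 0, "az": 0, "claw": 0.08}
    - {"x": 0.0255, "y": -0.011, "z": 0.0205, "ax": -0.3, "ay": 0.1, "az": -0.6, "claw": 0.08}

```text
time_s: 1.35
ee_pos: [0.5773, -0.199, 0.0994]
eef_rot: [3.137, -0.005, 0.23]
force: [0.7, -0.4, 0.3]
grip_width: 0.0812
```

```bash
python3 go.py .5683 -.2068 .05 180 0 13
```

```text
t 1.35 pos [ 0.5773 -0.199   0.0994] rpy [179.75  -0.27  13.16] F [ 0.7 -0.4  0.3] w 0.0812 q [-0.39  0.53  1.45 -0.    1.15  0.95]
shift mm [-10.7   5.3  49.4] rows 1.2188011264250542
rotvec [ 0.25 -0.27  0.16]
```

Request:
step_arm:
  steps:
    - {"x": -0.0107, "y": 0.005, "z": 0.02, "ax": 0.25, "ay": -0.25, "az": 0.15, "claw": 0.075}
    - {"x": 0, "y": 0, "z": 0.02, "ax": 0, "ay": 0, "az": 0, "claw": 0.075}
    - {"x": 0, "y": 0, "z": 0.005, "ax": 0, "ay": 0, "az": 0, "claw": 0.075}
    - {"x": 0, "y": 0, "z": 0, "ax": 0, "ay": 0, "az": 0, "claw": 0.07}

```text
time_s: 1.68
ee_pos: [0.5691, -0.2004, 0.046]
eef_rot: [-3.136, 0.006, 0.234]
force: [-0.4, -0.3, 0.0]
grip_width: 0.0716
```

```bash
python3 go.py .5683 -.2068 .017 180 0 13;python3 - <<'E'
from h import *
for n,(u,v) in {"scene":(247,180),"top":(353,222)}.items():
    p,d=vision.camera(n)
    im=p[v-45:v+40,u-50:u+50,::-1];cv2.imwrite(f"pics/{n}_l1.png",cv2.resize(im,None,fx=6,fy=6,interpolation=cv2.INTER_CUBIC))
E
```

```text
t 1.68 pos [ 0.5691 -0.2004  0.046 ] rpy [-179.68    0.37   13.43] F [-0.4 -0.3  0. ] w 0.0716 q [-0.4   0.59  1.5   0.    1.06  0.94]
shift mm [-2.1  6.1 29. ] rows 0.7121173487005331
rotvec [-0.31  0.37  0.43]
```

View pics/scene_l1.png

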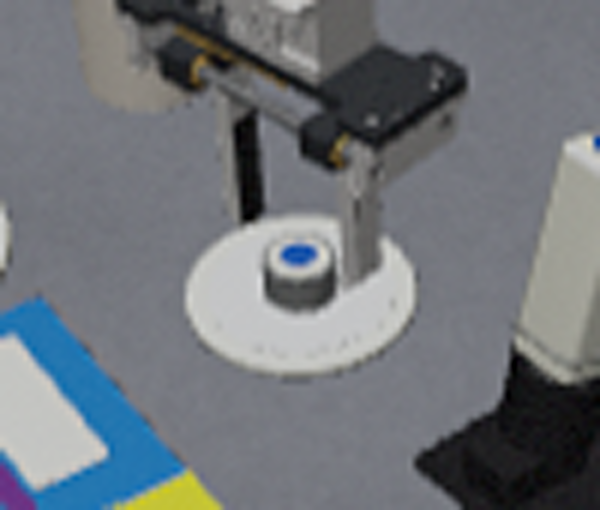

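Request:
step_arm:
  steps:
    - {"x": -0.002, "y": 0.006, "z": 0.01, "ax": -0.3, "ay": 0.35, "az": 0.4, "claw": 0.07}
    - {"x": 0, "y": 0, "z": 0.01, "ax": 0, "ay": 0, "az": 0, "claw": 0.065}
    - {"x": 0, "y": 0, "z": 0, "ax": 0, "ay": 0, "az": 0, "claw": 0.065}

```text
time_s: 2.03
ee_pos: [0.5708, -0.2086, 0.0314]
eef_rot: [3.137, -0.007, 0.226]
force: [-0.6, 0.6, -0.5]
grip_width: 0.0652
```

```bash
python3 go.py .5683 -.2068 .017 180 0 13
```

```text
t 2.03 pos [ 0.5708 -0.2086  0.0314] rpy [179.72  -0.39  12.95] F [-0.6  0.6 -0.5] w 0.0652 q [-0.41  0.61  1.51  0.    1.02  0.93]
shift mm [-2.2 -2.4 14.3] rows 0.35247766530043784
rotvec [ 0.29 -0.39 -0.05]
```

Request:
step_arm:
  steps:
    - {"x": 0, "y": 0, "z": 0, "ax": 0, "ay": 0, "az": 0, "claw": 0.065}

```text
time_s: 2.12
ee_pos: [0.5711, -0.2089, 0.0322]
eef_rot: [3.136, -0.007, 0.226]
force: [0.4, 0.6, -0.1]
grip_width: 0.0651
```

Request:
step_arm:
  steps:
    - {"x": 0, "y": 0, "z": 0, "ax": 0, "ay": 0, "az": 0, "claw": 0.065}

```text
time_s: 2.2
ee_pos: [0.5713, -0.2089, 0.0329]
eef_rot: [3.136, -0.008, 0.226]
force: [0.4, -0.4, 0.1]
grip_width: 0.0646
```

Request:
step_arm:
  steps:
    - {"x": 0, "y": 0, "z": 0, "ax": 0, "ay": 0, "az": 0, "claw": 0.065}

```text
time_s: 2.28
ee_pos: [0.5716, -0.209, 0.0336]
eef_rot: [3.135, -0.009, 0.226]
force: [-0.6, -0.7, -0.9]
grip_width: 0.0647
```

Request:
step_arm:
  steps:
    - {"x": -0.003, "y": -0.003, "z": 0.009, "ax": 0.35, "ay": -0.5, "az": 0, "claw": 0.065}
    - {"x": 0, "y": 0, "z": 0.007, "ax": 0, "ay": 0, "az": 0, "claw": 0.065}

```text
time_s: 2.45
ee_pos: [0.569, -0.2069, 0.019]
eef_rot: [3.14, -0.002, 0.226]
force: [-0.2, 0.0, -0.4]
grip_width: 0.0652
```

```bash
python3 go.py .5683 -.2068 .017 180 0 13
```

```text
t 2.45 pos [ 0.569  -0.2069  0.019 ] rpy [ 1.799e+02 -1.300e-01  1.294e+01] F [-0.2  0.  -0.4] w 0.0652 q [-0.41  0.63  1.51 -0.    1.    0.94]
shift mm [-0.6 -0.2  2. ] rows 0.05034592154359061
rotvec [ 0.1  -0.13 -0.06]
```

Now close.

Request:
step_arm:
  steps:
    - {"x": -0.0006, "y": 0, "z": 0.002, "ax": 0.1, "ay": -0.15, "az": 0, "claw": 0.05}
    - {"x": 0, "y": 0, "z": 0.0005, "ax": 0, "ay": 0, "az": 0, "claw": 0.036}
    - {"x": 0, "y": 0, "z": 0.0005, "ax": 0, "ay": 0, "az": 0, "claw": 0.03}
    - {"x": 0, "y": 0, "z": 0.0005, "ax": 0, "ay": 0, "az": 0, "claw": 0.03}
    - {"x": 0, "y": 0, "z": 0.0005, "ax": 0, "ay": 0, "az": 0, "claw": 0.03}
  grip_force: 25

```text
time_s: 2.87
ee_pos: [0.5686, -0.2072, 0.0143]
eef_rot: [3.141, 0.001, 0.226]
force: [-4.9, 3.7, 8.8]
grip_width: 0.0395
```

```bash
python3 go.py .5683 -.2068 .017 180 0 13
```

```text
t 2.87 pos [ 0.5686 -0.2072  0.0143] rpy [1.7999e+02 5.0000e-02 1.2960e+01] F [-4.9  3.7  8.8] w 0.0395 q [-0.41  0.63  1.51 -0.    1.    0.94]
shift mm [-0.2 -0.4 -2.7] rows 0.06593979680917099
rotvec [ 0.01  0.05 -0.04]
```

Request:
step_arm:
  steps:
    - {"x": 0, "y": 0, "z": -0.003, "ax": 0, "ay": 0, "az": 0, "claw": 0.03}
    - {"x": 0, "y": 0, "z": -0.01, "ax": 0, "ay": 0, "az": 0, "claw": 0.03}
    - {"x": 0, "y": 0, "z": -0.02, "ax": 0, "ay": 0, "az": 0, "claw": 0.03}
    - {"x": 0, "y": 0, "z": -0.03, "ax": 0, "ay": 0, "az": 0, "claw": 0.03}
    - {"x": 0, "y": 0, "z": -0.035, "ax": 0, "ay": 0, "az": 0, "claw": 0.03}

```text
time_s: 3.28
ee_pos: [0.565, -0.2056, 0.1092]
eef_rot: [-3.133, 0.013, 0.226]
force: [1.9, 0.1, -0.9]
grip_width: 0.0395
```

```bash
python3 go.py .4965 .2574 .25 180 0 13
```

```text
t 3.28 pos [ 0.565  -0.2056  0.1092] rpy [-179.52    0.72   12.96] F [ 1.9  0.1 -0.9] w 0.0395 q [-0.41  0.51  1.46 -0.    1.19  0.94]
shift mm [  35.3 -467.7 -137.4] rows 11.720976862946657
rotvec [-0.48  0.72 -0.04]
```

Request:
step_arm:
  steps:
    - {"x": 0, "y": 0, "z": -0.034, "ax": -0.4, "ay": 0.6, "az": 0, "claw": 0.03}
    - {"x": 0, "y": 0, "z": -0.034, "ax": 0, "ay": 0, "az": 0, "claw": 0.03}
    - {"x": 0, "y": 0, "z": -0.034, "ax": 0, "ay": 0, "az": 0, "claw": 0.03}
    - {"x": 0, "y": -0.01, "z": -0.034, "ax": 0, "ay": 0, "az": 0, "claw": 0.03}
    - {"x": 0.002, "y": -0.025, "z": -0.015, "ax": 0, "ay": 0, "az": 0, "claw": 0.03}

```text
time_s: 3.7
ee_pos: [0.5584, -0.1731, 0.2739]
eef_rot: [3.14, -0.002, 0.223]
force: [0.3, -0.2, -0.8]
grip_width: 0.0399
```

Request:
step_arm:
  steps:
    - {"x": 0.003, "y": -0.035, "z": 0, "ax": 0, "ay": 0, "az": 0, "claw": 0.03}
    - {"x": 0.003, "y": -0.038, "z": 0, "ax": 0, "ay": 0, "az": 0, "claw": 0.03}
    - {"x": 0.003, "y": -0.038, "z": 0, "ax": 0, "ay": 0, "az": 0, "claw": 0.03}
    - {"x": 0.003, "y": -0.038, "z": 0, "ax": 0, "ay": 0, "az": 0, "claw": 0.03}
    - {"x": 0.003, "y": -0.038, "z": 0, "ax": 0, "ay": 0, "az": 0, "claw": 0.03}

```text
time_s: 4.12
ee_pos: [0.5302, 0.0164, 0.2824]
eef_rot: [3.134, -0.012, 0.216]
force: [0.1, 0.6, -1.6]
grip_width: 0.0393
```

```bash
python3 go.py .4965 .2574 .25 180 0 13
```

```text
t 4.12 pos [0.5302 0.0164 0.2824] rpy [179.58  -0.69  12.38] F [ 0.1  0.6 -1.6] w 0.0393 q [-0.04  0.2   1.47 -0.    1.46  1.32]
shift mm [  18.3 -242.9   30.9] rows 5.887079127077171
rotvec [ 0.43 -0.69 -0.62]
```

Request:
step_arm:
  steps:
    - {"x": 0.003, "y": -0.038, "z": 0, "ax": 0.2, "ay": -0.3, "az": -0.1, "claw": 0.03}
    - {"x": 0.003, "y": -0.038, "z": 0, "ax": 0.1, "ay": -0.2, "az": -0.1, "claw": 0.03}
    - {"x": 0.003, "y": -0.038, "z": 0, "ax": 0.1, "ay": -0.2, "az": -0.1, "claw": 0.03}
    - {"x": 0.003, "y": -0.038, "z": 0.005, "ax": 0, "ay": 0, "az": -0.1, "claw": 0.03}
    - {"x": 0.003, "y": -0.035, "z": 0.01, "ax": 0, "ay": 0, "az": 0, "claw": 0.03}

```text
time_s: 4.53
ee_pos: [0.5001, 0.2114, 0.2726]
eef_rot: [3.141, -0.006, 0.223]
force: [0.6, -0.0, -2.4]
grip_width: 0.0396
```

Request:
step_arm:
  steps:
    - {"x": 0.003, "y": -0.02, "z": 0.01, "ax": 0, "ay": 0, "az": 0, "claw": 0.03}
    - {"x": 0.0, "y": -0.01, "z": 0.01, "ax": 0, "ay": 0, "az": 0, "claw": 0.03}
    - {"x": 0, "y": 0, "z": 0.001, "ax": 0, "ay": 0, "az": 0, "claw": 0.03}
    - {"x": 0, "y": 0, "z": 0.001, "ax": 0, "ay": 0, "az": 0, "claw": 0.03}

```text
time_s: 4.87
ee_pos: [0.4933, 0.2479, 0.25]
eef_rot: [-3.141, -0.005, 0.23]
force: [-0.2, 0.1, -1.0]
grip_width: 0.0398
```

```bash
python3 go.py .4965 .2574 .15 180 0 13
```

```text
t 4.87 pos [0.4933 0.2479 0.25  ] rpy [-179.98   -0.28   13.2 ] F [-0.2  0.1 -1. ] w 0.0398 q [ 0.4   0.27  1.45 -0.    1.41  1.74]
shift mm [  4.8  -8.5 100. ] rows 2.4094999578906906
rotvec [-0.02 -0.28  0.2 ]
```

Request:
step_arm:
  steps:
    - {"x": 0.005, "y": -0.0085, "z": 0.03, "ax": 0, "ay": -0.25, "az": 0.2, "claw": 0.03}
    - {"x": 0, "y": 0, "z": 0.035, "ax": 0, "ay": 0, "az": 0, "claw": 0.03}
    - {"x": 0.0, "y": 0, "z": 0.03, "ax": 0, "ay": 0, "az": 0, "claw": 0.03}
    - {"x": 0, "y": 0, "z": 0.01, "ax": 0, "ay": 0, "az": 0, "claw": 0.03}
    - {"x": 0, "y": 0, "z": 0.001, "ax": 0, "ay": 0, "az": 0, "claw": 0.03}

```text
time_s: 5.28
ee_pos: [0.5002, 0.2515, 0.1453]
eef_rot: [-3.141, -0.008, 0.22]
force: [0.3, -1.0, -0.9]
grip_width: 0.0395
```

```bash
python3 go.py .4965 .2574 .135 180 0 13
```

```text
t 5.28 pos [0.5002 0.2515 0.1453] rpy [-179.97   -0.43   12.62] F [ 0.3 -1.  -0.9] w 0.0395 q [ 0.4   0.37  1.57 -0.    1.19  1.75]
shift mm [-2.4 -6.6 10.3] rows 0.29809022710038074
rotvec [-0.03 -0.43 -0.38]
```

Request:
step_arm:
  steps:
    - {"x": -0.0024, "y": -0.0066, "z": 0.006, "ax": 0, "ay": -0.4, "az": -0.4, "claw": 0.03}
    - {"x": 0, "y": 0, "z": 0.001, "ax": 0, "ay": 0, "az": 0, "claw": 0.03}

```text
time_s: 5.45
ee_pos: [0.4976, 0.2564, 0.1402]
eef_rot: [-3.141, -0.002, 0.225]
force: [-0.1, 0.2, -2.3]
grip_width: 0.0398
```

```bash
cat > lidrim.py <<'E'
import sys
from m import *
from scipy.optimize import least_squares
tag=sys.argv[1];zl=None
import go;go.show([.4965,.2574,.135],[180,0,13])
o=ctrl.get_obs()
for n,(u,v) in {"scene":(375,245),"top":(217,245)}.items():
    p,d=vision.camera(n);np.savez(f"{n}_{tag}.npz",p=p,d=d,ee=o["ee_pos"])
    im=p[v-60:v+50,u-60:u+60,::-1];cv2.imwrite(f"pics/{n}_{tag}.png",cv2.resize(im,None,fx=6,fy=6,interpolation=cv2.INTER_CUBIC))
E
python3 lidrim.py h1
```

```text
t 5.45 pos [0.4976 0.2564 0.1402] rpy [-1.7996e+02 -1.0000e-01  1.2910e+01] F [-0.1  0.2 -2.3] w 0.0398 q [0.41 0.38 1.57 0.   1.19 1.76]
shift mm [-0.8 -1.2  5.2] rows 0.12928826391036552
rotvec [-0.04 -0.1  -0.09]
```

View pics/scene_h1.png

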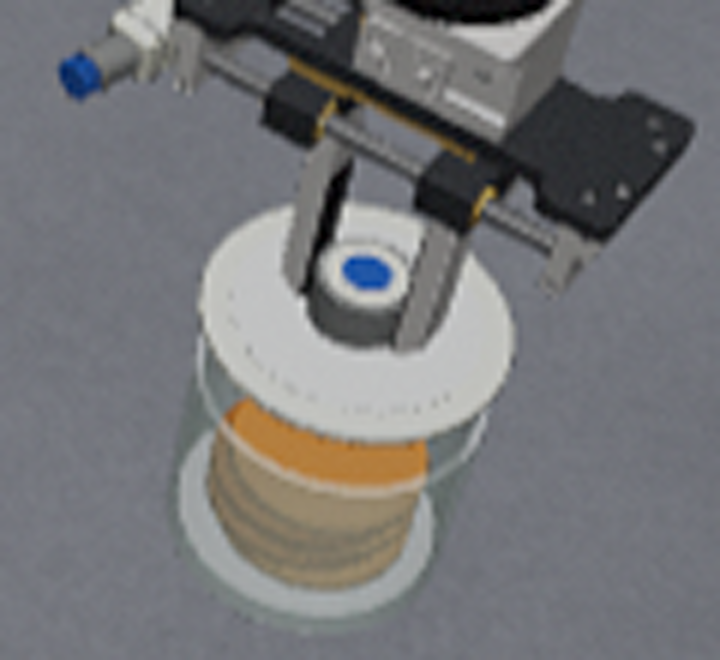

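View pics/top_h1.png

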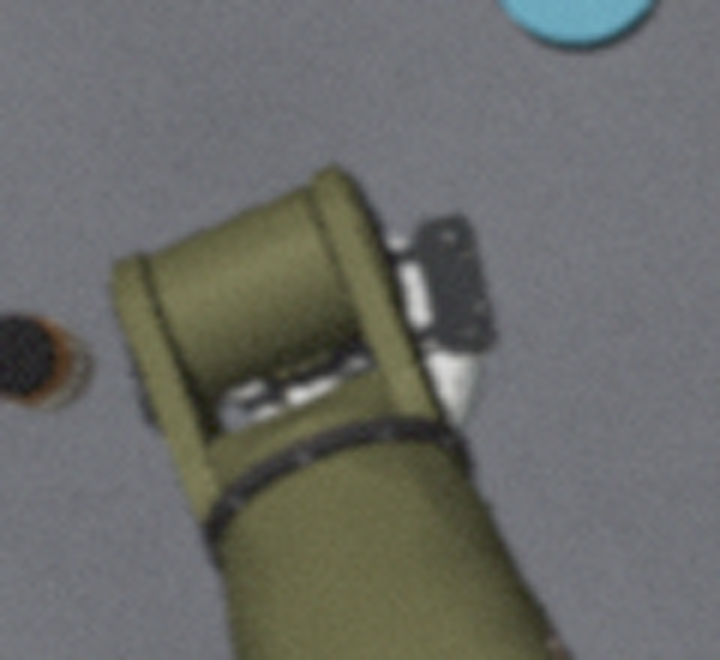

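```bash
cat > lidfit.py <<'E'
from m import *
from scipy.optimize import least_squares
def fit(p,zt,c0=(.497,.257)):
    # zt: flange top z
    n="scene";h=cv2.cvtColor(p,cv2.COLOR_RGB2HSV)
    m=((h[...,2]>140)&(h[...,1]<40)).astype(np.uint8)
    k,l=cv2.connectedComponents(m)
    g=cv2.cvtColor(p,cv2.COLOR_RGB2GRAY).astype(np.float32)
    cam_o=vision.camera_params(n)["origin"];c=np.array(c0);a0=np.arctan2(cam_o[1]-c[1],cam_o[0]-c[0])
    out={}
    # edge of flange bottom on the near side: strongest gradient along radius
    for it in range(4):
        pts=[]
        for a in a0+np.radians(np.arange(-75,76,3)):
            rs=np.arange(.054,.070,.0003)
            uv=proj(n,np.c_[c[0]+rs*np.cos(a),c[1]+rs*np.sin(a),np.full(len(rs),zt-.006)]).astype(np.float32)
            val=cv2.remap(g,uv[:,0].reshape(-1,1),uv[:,1].reshape(-1,1),cv2.INTER_LINEAR)[:,0]
            gr=np.diff(cv2.GaussianBlur(val.reshape(-1,1),(1,9),0)[:,0]);i=gr.argmin()
            if 2<i<len(gr)-3 and gr[i]<-1: pts.append(c+(rs[i]+.00015)*np.array([np.cos(a),np.sin(a)]))
        pts=np.array(pts)
        s=least_squares(lambda x:np.hypot(*(pts-x).T)-.062,c,loss="soft_l1",f_scale=.0007);c=s.x
    mb=(h[...,0]>105)&(h[...,0]<128)&(h[...,1]>110);v,u=np.nonzero(mb);w=np.hypot(*(onz(n,np.c_[u,v],zt+.024)[:,:2]-c).T)<.02
    val=onz(n,np.c_[u,v][w].mean(0),zt+.024)[0]
    return c,np.abs(s.fun).mean(),len(pts),val,w.sum()
if __name__=="__main__":
    import sys
    z=np.load(f"scene_{sys.argv[1]}.npz");print(z["ee"]);print(fit(z["p"],float(sys.argv[2])))
E
python3 lidfit.py h1 .1399; python3 lidfit.py h1 .1389
python3 - <<'E'
from lidfit import *
z=np.load("scene0.npz");print(fit(z["p"],.014,(.568,-.207)))
E
```

```text
[0.49755383 0.2563579  0.14018361]
(array([0.49469666, 0.25491736]), np.float64(0.0006536353086685423), 51, array([0.49774698, 0.25672076, 0.1639    ]), np.int64(34))
[0.49755383 0.2563579  0.14018361]
(array([0.49396406, 0.25443876]), np.float64(0.0006332990561466302), 51, array([0.4969564 , 0.25620189, 0.1629    ]), np.int64(34))
(array([ 0.56674979, -0.21016738]), np.float64(0.0005471186347169454), 51, array([ 0.5679943 , -0.20695692,  0.038     ]), np.int64(15))
```

Request:
step_arm:
  steps:
    - {"x": -0.0003, "y": -0.001, "z": 0.008, "ax": 0, "ay": -0.1, "az": 0, "claw": 0.03}
    - {"x": 0, "y": 0, "z": 0.008, "ax": 0, "ay": 0, "az": 0, "claw": 0.03}

```text
time_s: 5.72
ee_pos: [0.4993, 0.2579, 0.1278]
eef_rot: [-3.14, -0.008, 0.225]
force: [-0.3, 0.2, -1.6]
grip_width: 0.0395
```

```bash
python3 go.py .497 .2573 .120 180 0 13
```

```text
t 5.72 pos [0.4993 0.2579 0.1278] rpy [-179.89   -0.46   12.91] F [-0.3  0.2 -1.6] w 0.0395 q [0.41 0.4  1.58 0.   1.16 1.76]
shift mm [-2.4  0.1  7.8] rows 0.1954594893486772
rotvec [-0.11 -0.46 -0.09]
```

Request:
step_arm:
  steps:
    - {"x": -0.0026, "y": 0, "z": 0.003, "ax": -0.1, "ay": -0.5, "az": 0, "claw": 0.03}
    - {"x": -0.0003, "y": 0, "z": 0.003, "ax": 0, "ay": -0.1, "az": 0, "claw": 0.03}
    - {"x": -0.0003, "y": 0, "z": 0.001, "ax": 0, "ay": -0.1, "az": 0, "claw": 0.03}

```text
time_s: 5.97
ee_pos: [0.4955, 0.2571, 0.1191]
eef_rot: [3.141, 0.006, 0.226]
force: [0.0, -0.6, -1.1]
grip_width: 0.0396
```

```bash
python3 go.py .497 .2573 .120 180 0 13
```

```text
t 5.97 pos [0.4955 0.2571 0.1191] rpy [179.99   0.35  12.92] F [ 0.  -0.6 -1.1] w 0.0396 q [0.41 0.41 1.59 0.   1.15 1.76]
shift mm [ 1.5  0.2 -0.9] rows 0.041670044273237755
rotvec [ 0.01  0.35 -0.08]
```

Request:
step_arm:
  steps:
    - {"x": 0.0012, "y": 0, "z": 0.001, "ax": 0, "ay": 0.25, "az": 0, "claw": 0.03}
    - {"x": 0, "y": 0, "z": 0.001, "ax": 0, "ay": 0, "az": 0, "claw": 0.03}

```text
time_s: 6.13
ee_pos: [0.4967, 0.2575, 0.1168]
eef_rot: [3.141, 0.002, 0.226]
force: [0.0, 0.3, -1.2]
grip_width: 0.0398
```

```bash
python3 go.py .497 .2573 .112 180 0 13
```

```text
t 6.13 pos [0.4967 0.2575 0.1168] rpy [1.7998e+02 1.1000e-01 1.2930e+01] F [ 0.   0.3 -1.2] w 0.0398 q [0.41 0.41 1.59 0.   1.14 1.76]
shift mm [0.2 0.2 4.8] rows 0.11441354718764933
rotvec [ 0.02  0.11 -0.07]
```

Request:
step_arm:
  steps:
    - {"x": 0.0001, "y": 0, "z": 0.002, "ax": 0, "ay": 0, "az": 0, "claw": 0.03}
    - {"x": -0.0002, "y": 0, "z": 0.002, "ax": 0, "ay": 0, "az": 0, "claw": 0.03}

```text
time_s: 6.3
ee_pos: [0.4969, 0.2575, 0.1128]
eef_rot: [3.141, 0.001, 0.226]
force: [1.0, -0.5, -1.4]
grip_width: 0.0395
```

Request:
step_arm:
  steps:
    - {"x": -0.0002, "y": 0, "z": 0.002, "ax": 0, "ay": -0.1, "az": 0, "claw": 0.03}
    - {"x": -0.0002, "y": 0, "z": 0.002, "ax": 0, "ay": 0, "az": 0, "claw": 0.03}

```text
time_s: 6.47
ee_pos: [0.4965, 0.2574, 0.1085]
eef_rot: [3.141, 0.003, 0.226]
force: [-0.3, 0.1, -0.8]
grip_width: 0.039
```

Request:
step_arm:
  steps:
    - {"x": 0, "y": 0, "z": 0.0015, "ax": 0, "ay": 0.1, "az": 0, "claw": 0.03}
    - {"x": 0, "y": 0, "z": 0.001, "ax": 0, "ay": 0, "az": 0, "claw": 0.03}

```text
time_s: 6.63
ee_pos: [0.4965, 0.2574, 0.1062]
eef_rot: [3.141, 0.001, 0.226]
force: [-7.0, -3.4, 18.7]
grip_width: 0.0395
```

Request:
step_arm:
  steps:
    - {"x": 0, "y": 0, "z": 0.001, "ax": 0, "ay": 0, "az": 0, "claw": 0.03}

```text
time_s: 6.72
ee_pos: [0.4965, 0.2574, 0.1062]
eef_rot: [3.141, 0.0, 0.226]
force: [-8.4, -3.4, 15.4]
grip_width: 0.0396
```

Request:
step_arm:
  steps:
    - {"x": 0, "y": 0, "z": -0.0005, "ax": 0, "ay": 0, "az": 0, "claw": 0.03}
    - {"x": 0, "y": 0, "z": -0.0003, "ax": 0, "ay": 0, "az": 0, "claw": 0.042}
    - {"x": 0, "y": 0, "z": 0, "ax": 0, "ay": 0, "az": 0, "claw": 0.06}
    - {"x": 0, "y": 0, "z": 0, "ax": 0, "ay": 0, "az": 0, "claw": 0.064}
    - {"x": 0, "y": 0, "z": 0, "ax": 0, "ay": 0, "az": 0, "claw": 0.064}

```text
time_s: 7.13
ee_pos: [0.4969, 0.2576, 0.1078]
eef_rot: [-3.141, -0.001, 0.226]
force: [0.2, 1.1, 0.3]
grip_width: 0.0586
```

Request:
step_arm:
  steps:
    - {"x": 0, "y": 0, "z": -0.005, "ax": 0, "ay": 0, "az": 0, "claw": 0.064}
    - {"x": 0, "y": 0, "z": -0.015, "ax": 0, "ay": 0, "az": 0, "claw": 0.064}
    - {"x": 0, "y": 0, "z": -0.03, "ax": 0, "ay": 0, "az": 0, "claw": 0.064}
    - {"x": 0, "y": 0, "z": -0.04, "ax": 0, "ay": 0, "az": 0, "claw": 0.07}
    - {"x": 0, "y": 0, "z": -0.04, "ax": 0, "ay": 0, "az": 0, "claw": 0.07}

```text
time_s: 7.55
ee_pos: [0.4938, 0.2562, 0.2346]
eef_rot: [3.139, 0.014, 0.226]
force: [-0.1, 0.5, 0.6]
grip_width: 0.07
```

Request:
step_arm:
  steps:
    - {"x": -0.005, "y": 0.025, "z": -0.03, "ax": 0, "ay": 0, "az": 0, "claw": 0.08}
    - {"x": -0.005, "y": 0.035, "z": -0.02, "ax": 0, "ay": 0, "az": 0, "claw": 0.08}
    - {"x": -0.005, "y": 0.038, "z": -0.01, "ax": 0, "ay": 0, "az": 0, "claw": 0.08}
    - {"x": -0.005, "y": 0.038, "z": 0, "ax": 0, "ay": 0, "az": 0, "claw": 0.08}
    - {"x": -0.005, "y": 0.02, "z": 0, "ax": 0, "ay": 0, "az": 0, "claw": 0.08}

```text
time_s: 7.97
ee_pos: [0.5059, 0.0975, 0.3096]
eef_rot: [3.139, -0.001, 0.234]
force: [-0.8, -0.5, 0.1]
grip_width: 0.0802
```

```bash
python3 - <<'E'
from lidfit import *
import go;go.show([.484,-.036,.26],[180,-15,5])
for n,(u,v) in {"scene":(375,245),"top":(217,245)}.items():
    p,d=vision.camera(n);np.savez(f"{n}_s1.npz",p=p,d=d);P=cloud(n,d)
    im=p[v-60:v+50,u-60:u+60,::-1];cv2.imwrite(f"pics/{n}_s1.png",cv2.resize(im,None,fx=6,fy=6,interpolation=cv2.INTER_CUBIC))
    h=cv2.cvtColor(p,cv2.COLOR_RGB2HSV);mb=(h[...,0]>105)&(h[...,0]<128)&(h[...,1]>110)&(np.hypot(P[...,0]-.497,P[...,1]-.257)<.03)
    vv,uu=np.nonzero(mb);print(n,len(uu),len(uu)and onz(n,np.c_[uu,vv].mean(0),.130), len(uu) and np.median(P[mb],axis=0))
    q=(np.hypot(P[...,0]-.497,P[...,1]-.257)<.055)&(np.hypot(P[...,0]-.497,P[...,1]-.257)>.03)&(P[...,2]>.09)&(P[...,2]<.125)
    Q=P[q];A=np.c_[Q[:,:2]-[.497,.257],np.ones(len(Q))];s=np.linalg.lstsq(A,Q[:,2],rcond=None)[0];print("plane tilt deg",np.degrees(s[:2]),"z",s[2],len(Q))
E
```

```text
t 7.97 pos [0.5059 0.0975 0.3096] rpy [ 1.7987e+02 -9.0000e-02  1.3380e+01] F [-0.8 -0.5  0.1] w 0.0802 q [ 0.12  0.16  1.45 -0.    1.53  1.46]
shift mm [-52.3 124.7  49.8] rows 3.45518562296681
rotvec [-0.98 14.88  8.35]
scene 34 [[0.49637526 0.25740243 0.13      ]] [0.49645957 0.25699901 0.1303807 ]
plane tilt deg [0.14148873 0.13247945] z 0.10578590796611133 811
top 15 [[0.49574233 0.25663062 0.13      ]] [0.49476374 0.25578148 0.1291546 ]
plane tilt deg [-0.17114721  0.12798265] z 0.10533721697244533 537
```

View pics/scene_s1.png

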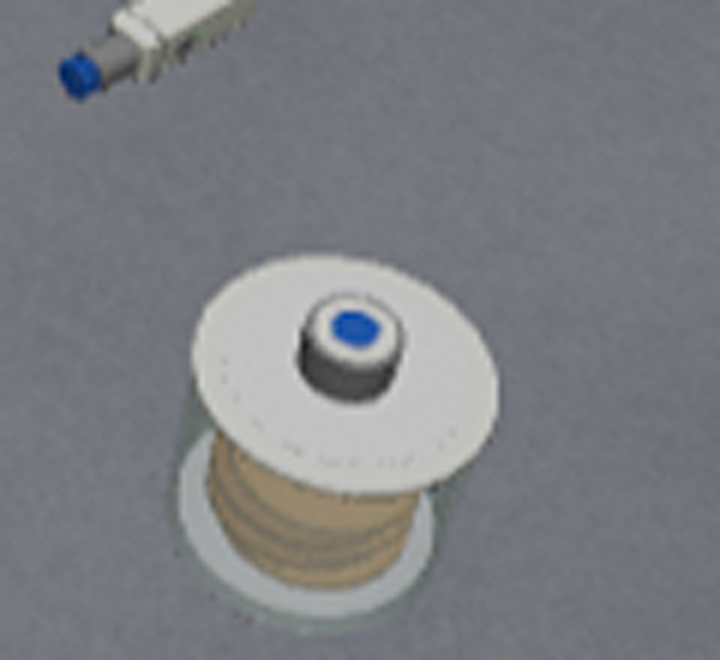

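```bash
cat > pump.py <<'E'
from h import *
from scipy.optimize import least_squares
psi=np.radians(4.8);th=np.radians(15)
B=np.array([.4936,-.037,.1843])
Q=[]
for n in("scene","top"):
    z=np.load(n+"_s1.npz") if n=="scene" else np.load(n+"0.npz");z=np.load(n+"0.npz");p,d=z["p"],z["d"];P=cloud(n,d)
    h=cv2.cvtColor(p,cv2.COLOR_RGB2HSV);m=(h[...,2]>90)&(h[...,1]<60)&(np.hypot(P[...,0]-.51,P[...,1]+.037)<.07)&(P[...,2]>.085)&(P[...,2]<.2)
    m=cv2.erode(m.astype(np.uint8),np.ones((3,3)))>0
    Q.append(P[m]);print(n,m.sum())
def frame(psi,th):
    u=np.array([-np.sin(th)*np.cos(psi),-np.sin(th)*np.sin(psi),np.cos(th)]);y=np.array([-np.sin(psi),np.cos(psi),0]);return np.c_[np.cross(y,u),y,u]
def loc(x,Q): return (Q-x[:3])@frame(x[3],x[4])
def res(x):
    r=[]
    for q,w in zip(Q,(1,1)):
        l=loc(x,q); # box local, x +-21,y+-21,top at 0..-2mm
        dd=np.c_[np.abs(np.abs(l[:,0])-.021),np.abs(np.abs(l[:,1])-.021),np.abs(l[:,2]+.002)].min(1);r.append(dd)
    return np.concatenate(r)
s=least_squares(res,[*B,psi,th],loss="soft_l1",f_scale=.002,x_scale=[.01,.01,.01,.1,.1])
x=s.x;print("B",x[:3].round(4),"psi,th",np.degrees(x[3:]).round(2),np.abs(s.fun).mean())
F=frame(x[3],x[4]);print("grip",(x[:3]-.030*F[:,2]).round(4))
F=frame(psi,th);print("nominal grip",(B-.030*F[:,2]).round(4))
E
python3 pump.py
```

```text
scene 506
top 90
B [ 0.4938 -0.036   0.1832] psi,th [ 4.29 15.51] 0.0012667186231699052
grip [ 0.5018 -0.0354  0.1542]
nominal grip [ 0.5013 -0.0364  0.1553]
```

```bash
python3 go.py .4780 -.0379 .2429 180 -15 4.6
```

```text
t 8.07 pos [0.5059 0.0977 0.3095] rpy [ 1.7988e+02 -7.0000e-02  1.3250e+01] F [0.2 1.  0.2] w 0.0797 q [ 0.12  0.16  1.45 -0.    1.53  1.46]
shift mm [-58.3 125.4  66.8] rows 3.6829754736944165
rotvec [-1.02 14.89  8.61]
```

Request:
step_arm:
  steps:
    - {"x": -0.012, "y": 0.025, "z": 0.0, "ax": -0.2, "ay": 3, "az": 1.7, "claw": 0.08}
    - {"x": -0.012, "y": 0.025, "z": 0.0, "ax": -0.2, "ay": 3, "az": 1.7, "claw": 0.08}
    - {"x": -0.012, "y": 0.025, "z": 0.005, "ax": -0.2, "ay": 3, "az": 1.7, "claw": 0.08}
    - {"x": -0.012, "y": 0.025, "z": 0.01, "ax": -0.2, "ay": 3, "az": 1.7, "claw": 0.08}
    - {"x": -0.012, "y": 0.025, "z": 0.01, "ax": -0.2, "ay": 3, "az": 1.7, "claw": 0.08}

```text
time_s: 8.48
ee_pos: [0.4739, -0.0342, 0.2797]
eef_rot: [-3.141, -0.275, 0.083]
force: [1.3, -0.8, 0.0]
grip_width: 0.08
```

```bash
python3 go.py .4780 -.0379 .2429 180 -15 4.6
```

```text
t 8.48 pos [ 0.4739 -0.0342  0.2797] rpy [-179.98  -15.78    4.73] F [ 1.3 -0.8  0. ] w 0.08 q [-0.19 -0.09  1.8   0.08  1.16  1.27]
shift mm [-6.4  4.  36.5] rows 0.893308470612391
rotvec [-0.06 -0.78  0.13]
```

Request:
step_arm:
  steps:
    - {"x": -0.005, "y": 0.003, "z": 0.016, "ax": 0, "ay": -0.5, "az": 0.1, "claw": 0.076}
    - {"x": 0, "y": 0, "z": 0.015, "ax": 0, "ay": 0, "az": 0, "claw": 0.076}
    - {"x": 0, "y": 0, "z": 0.001, "ax": 0, "ay": 0, "az": 0, "claw": 0.076}

```text
time_s: 8.73
ee_pos: [0.4756, -0.0393, 0.2459]
eef_rot: [-3.14, -0.27, 0.074]
force: [0.5, -0.9, -0.8]
grip_width: 0.0759
```

```bash
python3 go.py .4780 -.0379 .2429 180 -15 4.6
```

```text
t 8.73 pos [ 0.4756 -0.0393  0.2459] rpy [-179.92  -15.49    4.24] F [ 0.5 -0.9 -0.8] w 0.0759 q [-0.2  -0.05  1.85  0.08  1.09  1.27]
shift mm [ 1.7 -1.2  3.5] rows 0.09763998878757797
rotvec [ 0.01 -0.49 -0.34]
```

Request:
step_arm:
  steps:
    - {"x": 0.0017, "y": -0.001, "z": 0.012, "ax": 0, "ay": -0.45, "az": -0.3, "claw": 0.076}
    - {"x": 0, "y": 0, "z": 0.015, "ax": 0, "ay": 0, "az": 0, "claw": 0.076}
    - {"x": 0, "y": 0, "z": 0.015, "ax": 0, "ay": 0, "az": 0, "claw": 0.076}
    - {"x": 0, "y": 0, "z": 0.001, "ax": 0, "ay": 0, "az": 0, "claw": 0.076}

```text
time_s: 9.07
ee_pos: [0.4899, -0.0344, 0.2062]
eef_rot: [-3.141, -0.264, 0.082]
force: [-0.8, -0.2, -0.3]
grip_width: 0.076
```

```bash
python3 go.py .5064 -.0356 .1366 180 -15 4.6;python3 - <<'E'
from h import *
for n,(u,v) in {"scene":(293,165),"top":(305,240)}.items():
    p,d=vision.camera(n)
    im=p[v-50:v+60,u-60:u+60,::-1];cv2.imwrite(f"pics/{n}_p1.png",cv2.resize(im,None,fx=6,fy=6,interpolation=cv2.INTER_CUBIC))
E
```

```text
t 9.07 pos [ 0.4899 -0.0344  0.2062] rpy [-179.96  -15.12    4.72] F [-0.8 -0.2 -0.3] w 0.076 q [-0.18  0.02  1.87  0.08  1.    1.27]
shift mm [-2.3  2.6 71.4] rows 1.715182713804037
rotvec [-0.07 -0.12  0.12]
```

View pics/scene_p1.png

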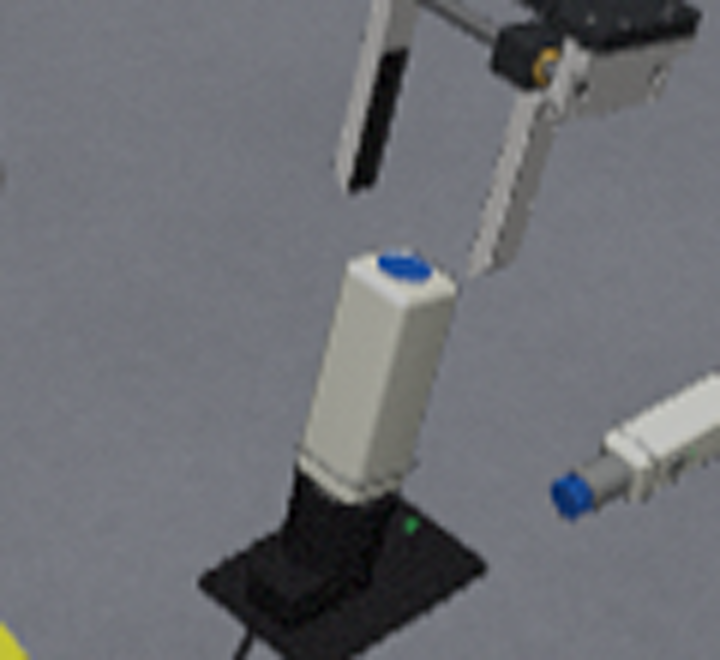

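Fingers (scene crop, around (355,180) and (485,265)) straddle the pump's top; aligned. Correct and descend.

Request:
step_arm:
  steps:
    - {"x": -0.0023, "y": 0.0026, "z": 0.015, "ax": 0, "ay": 0, "az": 0.1, "claw": 0.076}
    - {"x": 0, "y": 0, "z": 0.015, "ax": 0, "ay": 0, "az": 0, "claw": 0.076}
    - {"x": 0, "y": 0, "z": 0.015, "ax": 0, "ay": 0, "az": 0, "claw": 0.076}
    - {"x": 0, "y": 0, "z": 0.01, "ax": 0, "ay": 0, "az": 0, "claw": 0.076}
    - {"x": 0, "y": 0, "z": 0.001, "ax": 0, "ay": 0, "az": 0, "claw": 0.076}

```text
time_s: 9.58
ee_pos: [0.5061, -0.0351, 0.1594]
eef_rot: [3.14, -0.276, 0.084]
force: [-0.5, -0.7, -0.1]
grip_width: 0.076
```

```bash
python3 go.py .5064 -.0356 .1366 180 -15 4.6
```

```text
t 9.58 pos [ 0.5061 -0.0351  0.1594] rpy [179.91 -15.79   4.79] F [-0.5 -0.7 -0.1] w 0.076 q [-0.18  0.1   1.9   0.09  0.88  1.26]
shift mm [-6.   0.4 22. ] rows 0.5477322675911446
rotvec [ 0.04 -0.79  0.18]
```

Request:
step_arm:
  steps:
    - {"x": -0.006, "y": 0.0004, "z": 0.008, "ax": 0, "ay": -0.8, "az": 0.15, "claw": 0.076}
    - {"x": 0, "y": 0, "z": 0.008, "ax": 0, "ay": 0, "az": 0, "claw": 0.07}
    - {"x": 0, "y": 0, "z": 0.003, "ax": 0, "ay": 0, "az": 0, "claw": 0.065}

```text
time_s: 9.83
ee_pos: [0.5061, -0.0355, 0.1407]
eef_rot: [3.14, -0.263, 0.081]
force: [-0.3, -0.5, -0.6]
grip_width: 0.0669
```

```bash
python3 go.py .5064 -.0356 .1366 180 -15 4.6
```

```text
t 9.83 pos [ 0.5061 -0.0355  0.1407] rpy [179.91 -15.09   4.66] F [-0.3 -0.5 -0.6] w 0.0669 q [-0.18  0.13  1.91  0.09  0.85  1.26]
shift mm [-0.8  0.1  4. ] rows 0.09845408435199478
rotvec [ 0.08 -0.09  0.06]
```

Request:
step_arm:
  steps:
    - {"x": -0.0005, "y": 0, "z": 0.004, "ax": 0, "ay": 0, "az": 0, "claw": 0.055}
    - {"x": 0, "y": 0, "z": 0.0007, "ax": 0, "ay": 0, "az": 0, "claw": 0.045}
    - {"x": 0, "y": 0, "z": 0.0005, "ax": 0, "ay": 0, "az": 0, "claw": 0.036}
    - {"x": 0, "y": 0, "z": 0.0005, "ax": 0, "ay": 0, "az": 0, "claw": 0.036}
    - {"x": 0, "y": 0, "z": 0.0005, "ax": 0, "ay": 0, "az": 0, "claw": 0.036}
  grip_force: 35

```text
time_s: 10.25
ee_pos: [0.5075, -0.0355, 0.1347]
eef_rot: [3.14, -0.264, 0.081]
force: [-7.6, -1.3, 10.6]
grip_width: 0.0418
```

```bash
python3 go.py .5064 -.0356 .1366 180 -15 4.6
```

```text
t 10.25 pos [ 0.5075 -0.0355  0.1347] rpy [179.91 -15.11   4.66] F [-7.6 -1.3 10.6] w 0.0418 q [-0.18  0.14  1.91  0.09  0.83  1.26]
shift mm [-0.6 -0.  -2.1] rows 0.053441674476703616
rotvec [ 0.08 -0.11  0.06]
```

Request:
step_arm:
  steps:
    - {"x": 0, "y": 0, "z": -0.001, "ax": 0, "ay": 0, "az": 0, "claw": 0.036}
    - {"x": 0, "y": 0, "z": -0.005, "ax": 0, "ay": 0, "az": 0, "claw": 0.036}
    - {"x": 0, "y": 0, "z": -0.007, "ax": 0, "ay": 0, "az": 0, "claw": 0.036}

```text
time_s: 10.5
ee_pos: [0.5032, -0.0356, 0.1467]
eef_rot: [3.141, -0.261, 0.081]
force: [1.0, 0.6, -3.2]
grip_width: 0.0417
```

```bash
python3 go.py .4921 -.0370 .1909 180 -15 4.6
```

```text
t 10.5 pos [ 0.5032 -0.0356  0.1467] rpy [179.95 -14.94   4.65] F [ 1.   0.6 -3.2] w 0.0417 q [-0.18  0.12  1.91  0.09  0.86  1.26]
shift mm [  0.6   0.5 -45.5] rows 1.0923297998030792
rotvec [0.04 0.06 0.05]
```

Request:
step_arm:
  steps:
    - {"x": 0.0006, "y": 0.0003, "z": -0.008, "ax": 0, "ay": 0, "az": 0, "claw": 0.036}
    - {"x": 0.0003, "y": 0, "z": -0.01, "ax": 0, "ay": 0, "az": 0, "claw": 0.036}
    - {"x": 0.0003, "y": 0, "z": -0.01, "ax": 0, "ay": 0, "az": 0, "claw": 0.036}

```text
time_s: 10.75
ee_pos: [0.4961, -0.0364, 0.1764]
eef_rot: [3.141, -0.26, 0.081]
force: [0.2, 0.1, -2.1]
grip_width: 0.042
```

```bash
python3 go.py .4915 -.0369 .1945 180 -15 4.6
```

```text
t 10.75 pos [ 0.4961 -0.0364  0.1764] rpy [179.96 -14.88   4.65] F [ 0.2  0.1 -2.1] w 0.042 q [-0.18  0.07  1.89  0.08  0.93  1.27]
shift mm [  0.1   0.1 -18.7] rows 0.44930285534709474
rotvec [0.03 0.12 0.05]
```

Request:
step_arm:
  steps:
    - {"x": 0.0003, "y": 0, "z": -0.01, "ax": 0, "ay": 0, "az": 0, "claw": 0.036}
    - {"x": 0.0003, "y": 0, "z": -0.012, "ax": 0, "ay": 0, "az": 0, "claw": 0.036}
    - {"x": 0.0003, "y": 0, "z": -0.015, "ax": 0, "ay": 0, "az": 0, "claw": 0.036}
    - {"x": 0.0003, "y": 0, "z": -0.02, "ax": 0, "ay": 0, "az": 0, "claw": 0.036}
    - {"x": 0.0003, "y": 0, "z": -0.02, "ax": 0, "ay": 0, "az": 0, "claw": 0.036}

```text
time_s: 11.17
ee_pos: [0.4754, -0.0378, 0.2574]
eef_rot: [3.141, -0.26, 0.081]
force: [-0.6, 0.5, -3.1]
grip_width: 0.0418
```

```bash
python3 go.py .484 -.036 .36 180 0 13; python3 - <<'E'
from h import *
p,d=vision.camera("scene")
cv2.imwrite("pics/sp2.png",p[:,:,::-1])
E
```

```text
t 11.17 pos [ 0.4754 -0.0378  0.2574] rpy [179.95 -14.87   4.65] F [-0.6  0.5 -3.1] w 0.0418 q [-0.2  -0.06  1.82  0.08  1.13  1.27]
shift mm [ 34.8  -1.  -96.9] rows 2.4689645619178795
rotvec [  1.13 -14.84  -8.31]
```

View pics/sp2.png

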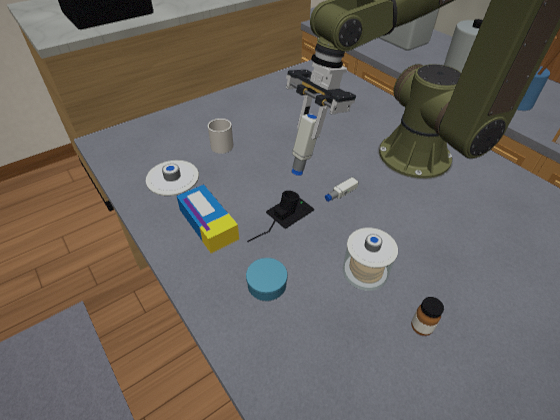

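Request:
step_arm:
  steps:
    - {"x": 0.008, "y": 0, "z": -0.025, "ax": 0, "ay": -3, "az": 0, "claw": 0.036}
    - {"x": 0.006, "y": 0, "z": -0.025, "ax": 0, "ay": -3, "az": 0, "claw": 0.036}
    - {"x": 0.004, "y": 0, "z": -0.025, "ax": 0, "ay": -3, "az": 0, "claw": 0.036}
    - {"x": 0.002, "y": 0, "z": -0.01, "ax": 0, "ay": -3, "az": 0, "claw": 0.036}
    - {"x": 0.0, "y": 0, "z": 0, "ax": 0, "ay": -2.5, "az": 0, "claw": 0.036}

```text
time_s: 11.63
ee_pos: [0.4753, -0.0377, 0.3571]
eef_rot: [3.137, -0.008, 0.079]
force: [0.1, 0.1, -2.5]
grip_width: 0.0421
```

```bash
python3 go.py .497 .2575 .33 180 0 5
```

```text
t 11.63 pos [ 0.4753 -0.0377  0.3571] rpy [179.75  -0.47   4.5 ] F [ 0.1  0.1 -2.5] w 0.0421 q [-0.15  0.06  1.46 -0.    1.62  1.34]
shift mm [  44.6 -292.7   26.2] rows 7.128366217204047
rotvec [ 0.25 -0.47 -0.5 ]
```

Request:
step_arm:
  steps:
    - {"x": 0.004, "y": -0.02, "z": 0, "ax": 0.2, "ay": -0.4, "az": -0.2, "claw": 0.036}
    - {"x": 0.005, "y": -0.03, "z": 0.002, "ax": 0, "ay": 0, "az": -0.1, "claw": 0.036}
    - {"x": 0.005, "y": -0.033, "z": 0.003, "ax": 0, "ay": 0, "az": 0, "claw": 0.036}
    - {"x": 0.005, "y": -0.033, "z": 0.003, "ax": 0, "ay": 0, "az": 0, "claw": 0.036}
    - {"x": 0.005, "y": -0.033, "z": 0.003, "ax": 0, "ay": 0, "az": 0, "claw": 0.036}

```text
time_s: 12.05
ee_pos: [0.4883, 0.1133, 0.3482]
eef_rot: [3.139, -0.003, 0.075]
force: [0.6, 0.2, -2.5]
grip_width: 0.0417
```

Request:
step_arm:
  steps:
    - {"x": 0.005, "y": -0.033, "z": 0.003, "ax": 0, "ay": 0, "az": 0, "claw": 0.036}
    - {"x": 0.005, "y": -0.033, "z": 0.003, "ax": 0, "ay": 0, "az": 0, "claw": 0.036}
    - {"x": 0.005, "y": -0.03, "z": 0.003, "ax": 0, "ay": 0, "az": 0, "claw": 0.036}
    - {"x": 0.003, "y": -0.02, "z": 0.003, "ax": 0, "ay": 0, "az": 0, "claw": 0.036}
    - {"x": 0, "y": -0.005, "z": 0.001, "ax": 0, "ay": 0, "az": 0, "claw": 0.036}

```text
time_s: 12.47
ee_pos: [0.4955, 0.2458, 0.3348]
eef_rot: [3.14, -0.004, 0.078]
force: [-0.1, -0.1, -3.4]
grip_width: 0.0416
```

```bash
python3 go.py .497 .2575 .28 180 0 5
```

```text
t 12.47 pos [0.4955 0.2458 0.3348] rpy [179.91  -0.24   4.5 ] F [-0.1 -0.1 -3.4] w 0.0416 q [ 0.4   0.24  1.3  -0.    1.6   1.89]
shift mm [  2.2 -11.7  54.8] rows 1.3442191574497513
rotvec [ 0.09 -0.24 -0.5 ]
```

Request:
step_arm:
  steps:
    - {"x": 0.001, "y": -0.008, "z": 0.015, "ax": 0, "ay": -0.2, "az": 0, "claw": 0.036}
    - {"x": 0, "y": -0.003, "z": 0.015, "ax": 0, "ay": 0, "az": 0, "claw": 0.036}
    - {"x": 0, "y": 0, "z": 0.015, "ax": 0, "ay": 0, "az": 0, "claw": 0.036}
    - {"x": 0, "y": 0, "z": 0.001, "ax": 0, "ay": 0, "az": 0, "claw": 0.036}

```text
time_s: 12.8
ee_pos: [0.4953, 0.2581, 0.2882]
eef_rot: [3.141, -0.003, 0.081]
force: [-0.5, 0.2, -3.2]
grip_width: 0.0418
```

```bash
python3 go.py .497 .2575 .28 180 0 5; python3 - <<'E'
from h import *
for n,(u,v) in {"scene":(372,220),"top":(217,245)}.items():
    p,d=vision.camera(n);np.savez(f"{n}_u1.npz",p=p,d=d)
    im=p[v-70:v+50,u-60:u+60,::-1];cv2.imwrite(f"pics/{n}_u1.png",cv2.resize(im,None,fx=5,fy=5,interpolation=cv2.INTER_CUBIC))
E
```

```text
t 12.8 pos [0.4953 0.2581 0.2882] rpy [ 1.7994e+02 -1.5000e-01  4.6500e+00] F [-0.5  0.2 -3.2] w 0.0418 q [ 0.42  0.27  1.37 -0.    1.5   1.91]
shift mm [1.7 0.7 8.2] rows 0.20047280612844576
rotvec [ 0.06 -0.15 -0.35]
```

View pics/scene_u1.png

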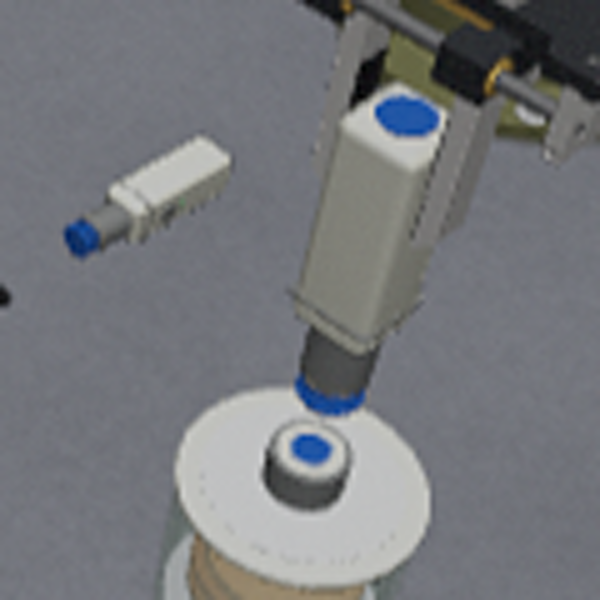

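View pics/top_u1.png

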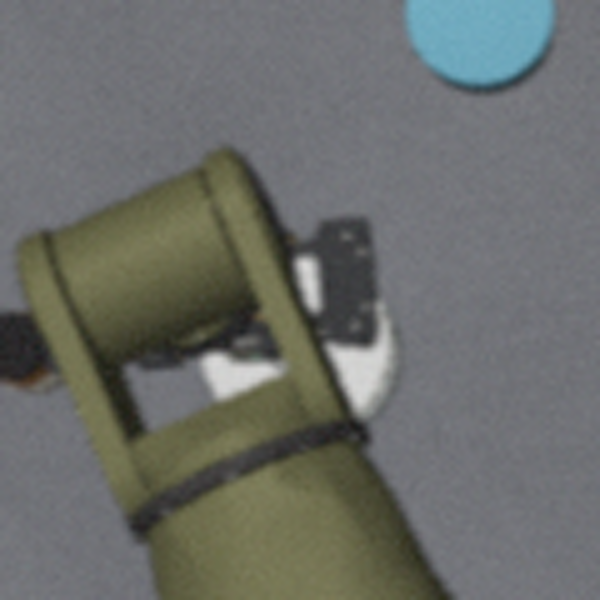

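```bash
cat > cup.py <<'E'
from h import *
from scipy.optimize import least_squares
def run(p,tz,c0):
    n="scene";h=cv2.cvtColor(p,cv2.COLOR_RGB2HSV)
    m=((h[...,0]>105)&(h[...,0]<128)&(h[...,1]>110)).astype(np.uint8)
    k,l,st,ce=cv2.connectedComponentsWithStats(m)
    for nm,z in(("button",tz+.051),("cup",tz-.119),("valve",.130)):
        e=proj(n,[[*c0,z]])[0];i=min(range(1,k),key=lambda i:np.hypot(*(ce[i]-e))+(99 if st[i,4]<5 else 0))
        print(nm,"px",ce[i].round(1),"area",st[i,4],"exp",e.round(1),"->",onz(n,ce[i],z)[0].round(4))
        if nm=="cup":
            cs,_=cv2.findContours((l==i).astype(np.uint8),cv2.RETR_EXTERNAL,cv2.CHAIN_APPROX_NONE);c=cs[0][:,0].astype(float)
            # lower half: keep lowest pixel in each column
            low=np.array([[x,c[c[:,0]==x,1].max()+.5] for x in np.unique(c[:,0])])
            print("cols",low[0],low[-1]); 
            for zz in (z-.003,z,z+.003):
                X=onz(n,low,zz)[:,:2];s=least_squares(lambda q:np.hypot(*(X-q).T)-.016,c0);print(" cup fit z",round(zz,3),s.x.round(4),np.abs(s.fun).mean().round(5))
if __name__=="__main__":
    z=np.load("scene_u1.npz");run(z["p"],.288,(.4953,.2581))
E
python3 cup.py
```

```text
button px [392.9 172.9] area 74 exp [392.7 172.9] -> [0.4947 0.2584 0.339 ]
cup px [377.1 229.6] area 49 exp [377.3 228.5] -> [0.4981 0.2602 0.169 ]
cols [371.  227.5] [384.  230.5]
 cup fit z 0.166 [0.49   0.2545] 0.00056
 cup fit z 0.169 [0.4923 0.256 ] 0.00056
 cup fit z 0.172 [0.4947 0.2576] 0.00057
valve px [373.8 239.3] area 34 exp [374.3 239.2] -> [0.4964 0.2574 0.13  ]
```

```bash
python3 - <<'E'
from h import *
z=np.load("scene_u1.npz");p,d=z["p"],z["d"];P=cloud("scene",d)
r=np.hypot(P[...,0]-.4953,P[...,1]-.2581)
h=cv2.cvtColor(p,cv2.COLOR_RGB2HSV)
m=(r<.035)&(P[...,2]>.205)&(P[...,2]<.335)&(h[...,1]<60)
ps=np.radians(4.7);F=np.array([[np.cos(ps),np.sin(ps)],[-np.sin(ps),np.cos(ps)]])
L=(P[m][:,:2]-[.4953,.2581])@F.T;Z=P[m][:,2]
# +x face: points with Lx~.021 and |Ly|<.015
for nm,a,b in(("x",0,1),("y",1,0)):
    s=(np.abs(L[:,b])<.017)&(np.abs(L[:,a]-.021)<.007)
    A=np.c_[Z[s]-.27,np.ones(s.sum())];c=np.linalg.lstsq(A,L[s,a],rcond=None)[0];print(nm,s.sum(),"slope deg",np.degrees(c[0]),"face mm",c[1]*1000)
mb=(h[...,0]>105)&(h[...,0]<128)&(h[...,1]>110)&(r<.03)&(P[...,2]>.15)&(P[...,2]<.2)
Q=P[mb];print("cup",len(Q),np.median(Q,axis=0),Q[:,2].min(),Q[:,2].max())
co=vision.camera_params("scene")["origin"][:2]-[.4953,.2581];co/=np.linalg.norm(co)
print("median proj toward cam",np.median((Q[:,:2]-[.4953,.2581])@co),"perp",np.median((Q[:,:2]-[.4953,.2581])@[-co[1],co[0]]))
E
```

```text
x 589 slope deg 0.880913723792149 face mm 20.91622601651
y 234 slope deg 2.0445536836817824 face mm 21.925332215104103
cup 49 [0.50814607 0.26752758 0.17834055] 0.17223624546210847 0.18754713752727015
median proj toward cam 0.013396520268477275 perp 0.000321392806917651
```

Request:
step_arm:
  steps:
    - {"x": 0.001, "y": 0.0005, "z": 0.01, "ax": 0, "ay": -0.15, "az": 0, "claw": 0.036}
    - {"x": 0, "y": 0, "z": 0.01, "ax": 0, "ay": 0, "az": 0, "claw": 0.036}
    - {"x": 0, "y": 0, "z": 0.005, "ax": 0, "ay": 0, "az": 0, "claw": 0.036}
    - {"x": 0, "y": 0, "z": 0.0007, "ax": 0, "ay": 0, "az": 0, "claw": 0.036}

```text
time_s: 13.23
ee_pos: [0.4983, 0.2568, 0.2664]
eef_rot: [-3.14, -0.008, 0.079]
force: [0.2, 0.1, -3.1]
grip_width: 0.0417
```

```bash
python3 go.py .4968 .2575 .253 180 0 4.7
```

```text
t 13.23 pos [0.4983 0.2568 0.2664] rpy [-179.91   -0.45    4.53] F [ 0.2  0.1 -3.1] w 0.0417 q [ 0.41  0.28  1.41 -0.    1.45  1.9 ]
shift mm [-1.5 -0.8 13.4] rows 0.3230653412209323
rotvec [-0.09 -0.45 -0.16]
```

Request:
step_arm:
  steps:
    - {"x": -0.0017, "y": -0.0007, "z": 0.004, "ax": -0.1, "ay": -0.45, "az": -0.1, "claw": 0.036}
    - {"x": -0.0002, "y": 0, "z": 0.004, "ax": 0, "ay": -0.1, "az": 0, "claw": 0.036}
    - {"x": -0.0001, "y": 0, "z": 0.002, "ax": 0, "ay": 0, "az": 0, "claw": 0.036}

```text
time_s: 13.48
ee_pos: [0.4962, 0.2572, 0.2559]
eef_rot: [3.142, 0.002, 0.081]
force: [-0.4, -0.3, -2.2]
grip_width: 0.0418
```

```bash
python3 go.py .4968 .2575 .250 180 0 4.7
```

```text
t 13.48 pos [0.4962 0.2572 0.2559] rpy [1.80e+02 1.20e-01 4.63e+00] F [-0.4 -0.3 -2.2] w 0.0418 q [0.41 0.29 1.42 0.   1.44 1.9 ]
shift mm [ 0.6 -0.3  5.9] rows 0.14258734463833395
rotvec [ 0.    0.12 -0.07]
```

Request:
step_arm:
  steps:
    - {"x": 0.0005, "y": -0.0002, "z": 0.002, "ax": 0, "ay": 0.1, "az": 0, "claw": 0.036}
    - {"x": 0, "y": 0, "z": 0.001, "ax": 0, "ay": 0, "az": 0, "claw": 0.036}

```text
time_s: 13.65
ee_pos: [0.4967, 0.2575, 0.2524]
eef_rot: [3.141, 0.001, 0.081]
force: [0.2, -0.6, -2.3]
grip_width: 0.042
```

```bash
python3 go.py .4968 .2575 .250 180 0 4.7; python3 - <<'E'
from h import *
for n,(u,v) in {"scene":(372,220)}.items():
    p,d=vision.camera(n);np.savez(f"{n}_u2.npz",p=p,d=d)
    im=p[v-30:v+40,u-35:u+35,::-1];cv2.imwrite(f"pics/{n}_u2.png",cv2.resize(im,None,fx=8,fy=8,interpolation=cv2.INTER_CUBIC))
E
```

```text
t 13.65 pos [0.4967 0.2575 0.2524] rpy [1.7999e+02 3.0000e-02 4.6300e+00] F [ 0.2 -0.6 -2.3] w 0.042 q [0.41 0.29 1.42 0.   1.43 1.9 ]
shift mm [ 0.1 -0.   2.4] rows 0.05776817303725279
rotvec [ 0.01  0.03 -0.07]
```

View pics/scene_u2.png

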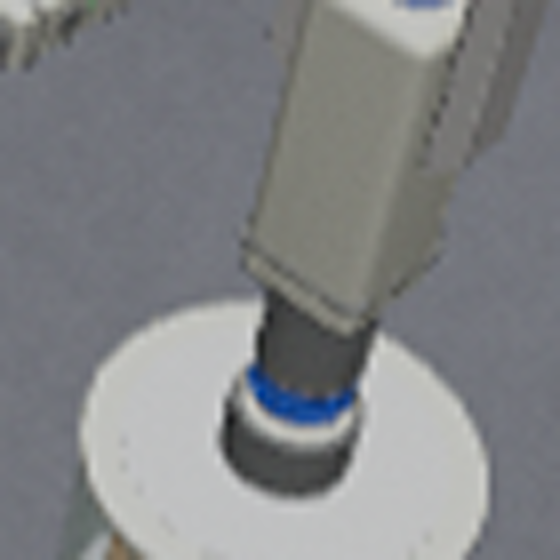

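Request:
step_arm:
  steps:
    - {"x": 0, "y": 0, "z": 0.0015, "ax": 0, "ay": 0, "az": 0, "claw": 0.036}
    - {"x": 0, "y": 0, "z": 0.0015, "ax": 0, "ay": 0, "az": 0, "claw": 0.036}

```text
time_s: 13.87
ee_pos: [0.4968, 0.2576, 0.2495]
eef_rot: [-3.142, -0.0, 0.081]
force: [0.2, 0.2, -2.4]
grip_width: 0.0421
```

Request:
step_arm:
  steps:
    - {"x": 0, "y": 0, "z": 0.0015, "ax": 0, "ay": 0, "az": 0, "claw": 0.036}

```text
time_s: 13.95
ee_pos: [0.4968, 0.2576, 0.248]
eef_rot: [-3.141, -0.0, 0.081]
force: [-0.6, 0.4, -2.5]
grip_width: 0.042
```

Request:
step_arm:
  steps:
    - {"x": 0, "y": 0, "z": 0.001, "ax": 0, "ay": 0, "az": 0, "claw": 0.036}

```text
time_s: 14.03
ee_pos: [0.4968, 0.2576, 0.2469]
eef_rot: [-3.141, -0.0, 0.081]
force: [0.5, 0.1, -2.5]
grip_width: 0.0418
```

Request:
step_arm:
  steps:
    - {"x": 0, "y": 0, "z": 0.001, "ax": 0, "ay": 0, "az": 0, "claw": 0.036}

```text
time_s: 14.12
ee_pos: [0.4968, 0.2576, 0.2459]
eef_rot: [-3.141, -0.0, 0.081]
force: [0.7, -0.5, -0.4]
grip_width: 0.042
```

Request:
step_arm:
  steps:
    - {"x": 0, "y": 0, "z": 0.001, "ax": 0, "ay": 0, "az": 0, "claw": 0.036}

```text
time_s: 14.2
ee_pos: [0.4969, 0.2576, 0.2449]
eef_rot: [-3.141, -0.001, 0.081]
force: [0.2, -1.3, -0.0]
grip_width: 0.0418
```

Request:
step_arm:
  steps:
    - {"x": 0, "y": 0, "z": 0.001, "ax": 0, "ay": 0, "az": 0, "claw": 0.036}

```text
time_s: 14.28
ee_pos: [0.4969, 0.2576, 0.2441]
eef_rot: [-3.141, -0.001, 0.081]
force: [-0.6, -1.0, 1.0]
grip_width: 0.0417
```

Request:
step_arm:
  steps:
    - {"x": 0, "y": 0, "z": 0.001, "ax": 0, "ay": 0, "az": 0, "claw": 0.036}

```text
time_s: 14.37
ee_pos: [0.4969, 0.2576, 0.2432]
eef_rot: [-3.141, -0.001, 0.081]
force: [-0.4, -1.4, 0.7]
grip_width: 0.0416
```

Request:
step_arm:
  steps:
    - {"x": 0, "y": 0, "z": 0.001, "ax": 0, "ay": 0, "az": 0, "claw": 0.036}

```text
time_s: 14.45
ee_pos: [0.4969, 0.2576, 0.2424]
eef_rot: [-3.141, -0.001, 0.081]
force: [-1.2, -0.9, 2.3]
grip_width: 0.0417
```

Request:
step_arm:
  steps:
    - {"x": 0, "y": 0, "z": 0.0006, "ax": 0, "ay": 0, "az": 0, "claw": 0.036}

```text
time_s: 14.53
ee_pos: [0.4968, 0.2576, 0.242]
eef_rot: [-3.141, -0.001, 0.081]
force: [-1.5, -1.2, 2.6]
grip_width: 0.0421
```

Request:
step_arm:
  steps:
    - {"x": 0, "y": 0, "z": 0.0008, "ax": 0, "ay": 0, "az": 0, "claw": 0.036}

```text
time_s: 14.62
ee_pos: [0.4969, 0.2576, 0.2415]
eef_rot: [-3.141, -0.002, 0.081]
force: [-1.9, -1.8, 2.5]
grip_width: 0.0422
```

```bash
cat > hold.py <<'E'
from h import *
import sys
F=[]
for i in range(12):
    p,d=vision.camera("scene");o=ctrl.get_obs();F.append([o["force"][2],o["ee_pos"][2],*o["force"][:2]])
F=np.array(F);print(F[:,0].round(1),F[:,1].round(4),"mean",F.mean(0).round(3),np.degrees(o["eef_rot"]).round(2),o["ee_pos"].round(4),o["time_s"],o["grip_width"])
v,u=220,372;np.savez("scene_u3.npz",p=p,d=d)
cv2.imwrite("pics/hold%s.png"%sys.argv[1],cv2.resize(p[v-40:v+60,u-45:u+45,::-1],None,fx=6,fy=6,interpolation=cv2.INTER_CUBIC))
E
python3 hold.py 1
```

```text
[3.5 3.5 3.  3.8 4.  3.7 3.3 4.2 3.4 3.6 3.8 4.2] [0.2413 0.2414 0.2414 0.2414 0.2414 0.2413 0.2413 0.2413 0.2413 0.2412
 0.2412 0.2412] mean [ 3.666  0.241 -1.92  -1.084] [-1.7997e+02 -8.0000e-02  4.6300e+00] [0.4969 0.2576 0.2412] 15.2167 0.041760993232863204
```

View pics/hold1.png

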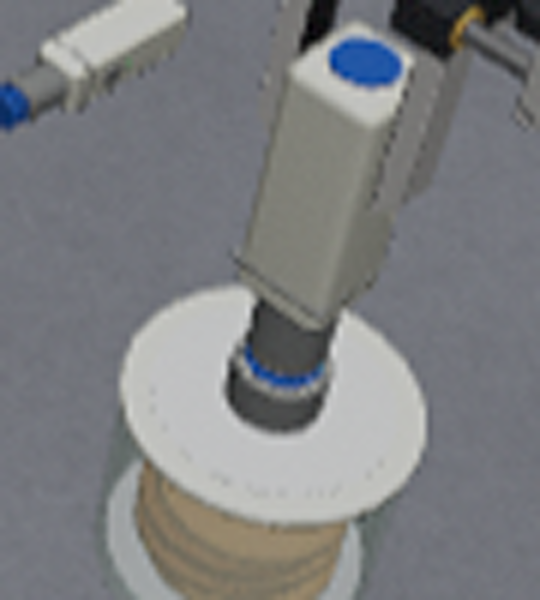

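```bash
python3 - <<'E'
from h import *
z=np.load("scene_u3.npz");P=cloud("scene",z["d"]);r=np.hypot(P[...,0]-.4965,P[...,1]-.2572)
q=(r<.055)&(r>.035)&(P[...,2]>.095)&(P[...,2]<.115);Q=P[q];A=np.c_[Q[:,:2]-[.4965,.2572],np.ones(len(Q))];s=np.linalg.lstsq(A,Q[:,2],rcond=None)[0];print("lid tilt",np.degrees(s[:2]).round(2),s[2].round(4))
a=np.load("scene0.npz")["p"].astype(int);b=z["p"].astype(int);D=np.abs(a-b).max(2)>45
for n,(u,v,w) in dict(carton=(208,218,30),tin=(267,279,22),jar=(428,316,18),mug=(220,135,14),biglid=(172,177,26),smallpump=(342,190,18),dockbase=(300,215,10),canbase=(366,285,15)).items():
    print(n,D[v-w:v+w,u-w:u+w].sum())
E
python3 - <<'E'
import sys;sys.path.insert(0,".")
from h import *
print(ctrl.get_obs()["force"]);ticket.hand_in()
E
```

```text
lid tilt [ 0.02 -0.04] 0.1057
carton 46
tin 0
jar 0
mug 0
biglid 0
smallpump 0
dockbase 0
canbase 0
[-1.81629904 -0.7785107   4.17369969]
the job is handed in; nothing more can be done
```

The lid is seated on the canister and released. The pump is out of its dock, held upright with its cup over the blue valve at about 6 N, and the job is handed in.

What the last checks showed:

- **Lid:** its tilt was under 0.1° and its flange top at 105.7 mm, against 106 mm nominal. The canister base had not moved between pictures.
- **Press:** the force averaged 6.2 N over 0.6 s after allowing for the pump's weight. That fits about 6 mm of travel since contact. The single reading at hand-in was higher, about 6.7 N, with noise of about 0.5 N.
- **Cup and pump:** in the scene picture the cup sits centred on the knob and covers the valve. The tool was within 0.1° of vertical. The top camera was blocked by the arm, so centring along the scene camera's line of sight rests on depth and the visible rim.
- **Disagreements:** depth fits on the pump's sides, before pressing, suggested a lean of 0.9° and 2.0°. I took this as depth noise, because the pump's top button lined up with the tool axis. The top camera's rim fit differed from the scene camera's by about 2 mm in x. I aimed close to the scene camera's value, and the lid went in without touching until it seated.
- **Bystanders:** the tin, jar, mug, larger lid, small pump and dock showed no picture change. The carton's window changed by 46 pixels; it may overlap the lid's old spot, and I did not check this further.

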